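Change over the flip-cap spice tubes

ROBOT

A 6-joint arm with a two-finger parallel gripper is mounted at the origin on a cart in front of the work surface, level with it; the furniture and walls round the work are solid. World frame = base frame: x ahead of the robot, y to its left, z up, the work surface at z = 0. Lengths are in mm, angles in degrees, forces in N, time in s.
With the tool pointing down it reaches from about 350 to 850 mm from the base axis. Payload 8.1 kg.
Tool frame: the origin (TCP) lies midway between the tips of the shut fingers; the grasp point (between the pads) lies 19 mm behind it; y points along the fingers, x is the direction in which the jaws open and shut, and the axes are right-handed (so a half turn about y gives the same grasp; the last joint's range is limited). The gripper opens to 85 mm and grips with 20 to 120 N. Pads are 22 mm wide; open, the fingers measure 114 mm over their backs; the gripper's body (76 mm by 85 mm) begins 54 mm behind the grasp point. The pads swing forward as they close: fully open they stand 13 mm farther back than shut.
Start: joints at [63.805, 7.471, 85.268, -0, 87.261, -4.893], TCP at [217.955, 559.018, 231.292] pointing down, gripper open.
Joint ranges: [-169.43, 169.43], [-51.17, 129.36], [1.28, 143.12], [-76.62, 256.62], [0, 156.53], [-152.29, 152.29]. Speed limits (degrees/s): [136.94, 136.94, 159.86, 180, 180, 180].

INTERFACE

Orientations are given as [roll, pitch, yaw] about the fixed x, y, z axes, in that order (R = Rz(yaw) Ry(pitch) Rx(roll)).
In Python, from bench import r gives the robot as it stands.
- The arm moves only by the tool move_arm, never from a script. Its arguments are lists of equal length, an entry for each row: "linear": the shift along the tool's x, y, z normalised to -1 to 1, where 1 is 300 mm, a list of three; "twist": the turn, a rotation vector about the tool's x, y, z normalised to -1 to 1, where 1 is pi/2 rad, a list of three; "hand": the opening, from -1 (shut) to 1 (fully open). A call has 1 to 12 rows; each row is the pose to reach, as a shift and turn from the pose measured when the call began, along the tool's axes at that moment; what a row does not reach only later rows make up. A row lasts 1/12 s, in which the tool goes at most 41.7 mm and 7.16 degrees, less where a joint would pass 70% of its speed; a pose out of reach is approached as far as the arm can. A call with a number of a shift or a turn outside -1 to 1 is refused whole. A call with a gripper value outside its range is refused whole. The fingers move at their own pace and stop on an object; "force" is the grip in N (left out, the last holds). Time passes only in rows, so rows that repeat a pose let the fingers close. It gives the time, the measured TCP pose, the force and the opening at its end, in the units of the state.
- r.sense(): the state, without advancing time (a new reading comes with each control period).
- r.snapshot(name): name is "scene" or "top" or "wrist"; returns a dict with "frame" (400x640x3 uint8, red, green, blue), "range_z" (400x640 float32, mm along the optical axis (not along the pixel's ray), 0 where there is no reading), "intrinsics" (3x3 intrinsics, pixels), "R" (3x3) and "t" (3): a world point X has camera coordinates R X + t; the wrist camera has in their place "hand_eye" (4x4, takes a point from camera to tool coordinates, whose origin is the TCP and whose axes are the tool frame's). Camera axes: x right, y down, z forward; pixel columns grow to the right and rows downward; lengths in mm; the calibration is good to about 2 mm. The wrist camera is an equidistant fisheye: a pixel r from the principal point sees the ray r / f radians off the axis. A picture is of the moment at which its call begins: read the wrist's pose just before it.
- r.hand_in(): hands the job in, once; it reports no verdict.
The state is a dict: "time": time; "joint_pos": joint angles; "qd": joint speeds; "joint_efforts": joint torques, N m; "tool_pos": TCP position; "tcp_rot": TCP orientation; "ft_force": force on the tool from outside, world axes, zero at the start; "wrist_torque": the same for the moment, N m; "finger_gap": finger opening in mm.
Only numpy, scipy, OpenCV 4.12 (cv2) and the standard library are available. Lean on these libraries where they do the work, as an engineer would, in place of code of your own. Each camera call takes 0.05 s, during which the arm holds its last target. There are 200 camera calls.

TASK

Lift the spice tube that leans open in the wire rest out of it, stand it upright on the bare worktop and press its flip cap fully shut there; then put it, still shut, all the way down into the empty well of the wooden rack. Flick open the cap of the tall tube in the rack so that it stands about upright or farther, with the tube still in its well. Leave the other short tube shut in its well and do not knock the lemon, lime, tin and teaspoon about.

Things in the scene. Friction and masses are not known exactly. Their poses are not given: they have to be found in the camera images.
- tube_rest: short spice tube leaning in the wire rest: amber cylinder, 38 mm diameter, 85 mm tall without cap, about 0.2 kg. Origin: centre of its foot's underside; z runs from foot to mouth; cap hinge on its +x side, thumb tab on -x. At the start it leans 45 degrees, mouth up, towards the robot's right, hinge beneath, in a groove of two rods (29 mm wide over all, up to 52 mm from the foot); lifts out upwards
- cap_rest (a joint): flip cap of tube_rest: 0 = shut, grows as it opens (rad), 1.57 upright, stop at 2.1; starts at 1.4 to 1.85. Black disc 38 mm in diameter, 12 mm thick (shut tube: 97.5 mm tall), with a thumb tab at its top opposite the hinge, 16 mm wide, 5 mm thick, 16 mm out. Slight friction (0.005 N m), no spring or latch: it stays where left
- hinge_rest (a point): point on the hinge line of tube_rest's cap: on the rim of the mouth, 19 mm from the tube axis, 85 mm above the foot
- tab_rest (a point): middle of the thumb tab of tube_rest's cap, 46 mm from the hinge line and 9 mm above it when shut
- rest: wire rest (fixed): steel base plate 70 x 100 x 6 mm, origin in the middle of its underside, with two rods and a foot stop that hold the tube leaning at 45 degrees towards the rest's -y; nothing of it is higher than 60 mm. The worktop between it and the front left corner of the rack is bare
- rack: wooden rack (fixed): block 75 mm (x) x 215 mm (y) x 70 mm high, origin in the centre of its underside; wall cabinets hang behind and above it, about 0.48 m over the worktop; three round wells 41 mm in diameter and 63 mm deep (floor 7 mm above the worktop) in a row along its y, 70 mm apart; the well at +y is empty
- empty_well (a point): centre of the mouth of the empty well, on the rack's top, 70 mm above the worktop
- tube_tall: the tall tube in the rack: like tube_rest but 105 mm tall without its cap (117.5 mm with it); origin and axes likewise. It stands loose in its well with its thumb tab towards the robot, its cap shut.
- cap_tall (a joint): flip cap of tube_tall, same cap as cap_rest: 0 = shut, 1.57 = upright, 2.1 = stop; the tab is raised to open it and the cap stays where it is left
- hinge_tall (a point): point on the hinge line of tube_tall's cap, on the tube's far rim, 105 mm above its foot
- tab_tall (a point): middle of the thumb tab of tube_tall's cap (16 mm wide, 16 mm long, 5 mm thick), 46 mm from the hinge line and 9 mm above it when shut
- tube_short: the other short tube in the rack, same as tube_rest, cap shut; to be left alone
- cap_short (a joint): flip cap of tube_short, 0 = shut; to be left shut
- lemon: lemon on the worktop, 71 x 53 x 51 mm, origin at its underside; bystander
- tin: food tin on the worktop, 57 mm in diameter, 72 mm high, origin at its underside; bystander
- teaspoon: teaspoon on the worktop, 130 x 26 x 11 mm; bystander
- lime: lime on the chopping board, 60 x 48 x 48 mm; bystander

How it is judged (in metres and radians):
On the way, in this order (a step that is already met when the one before it is completed fails the run):
1. the tube from the rest stands upright on the worktop, let go, with its cap pressed shut (height (world z) of tube_rest below 0.004 m and angle between tube_rest's own z axis and vertical below 0.08 rad and value of joint cap_rest below 0.1 rad and contact force between the fingers and tube_rest below 0.1 N), for 0.2 s.
2. that tube stands all the way down in the empty well (height (world z) of tube_rest below 0.013 m and angle between tube_rest's own z axis and vertical below 0.1 rad and horizontal distance between tube_rest and empty_well below 0.01 m), for 0.2 s.
At the end, for the whole second after the job is handed in: The tube from the rest stands still in the once empty well (foot within 6 mm of its floor, 10 mm of its centre, tilt under 0.1 rad), cap under 0.1 rad. The tall and other short tubes are still down in their wells (moved under 15 mm), caps over 1.2 rad and under 0.1 rad respectively (all of step 2 and value of joint each of cap_rest, cap_short below 0.1 rad and height (world z) of each of tube_tall, tube_short below 0.013 m and angle between each of tube_tall, tube_short's own z axis and vertical below 0.1 rad and distance of each of tube_tall, tube_short from where it was at the start of the episode below 0.015 m and value of joint cap_tall above 1.2 rad and linear speed of each of tube_rest, tube_tall below 0.02 m/s); the robot touches nothing.
It fails at once if lemon moved more than 30 mm (distance of lemon from where it was at the start of the episode above 0.03 m).
It fails at once if tin moved more than 30 mm (distance of tin from where it was at the start of the episode above 0.03 m).
It fails at once if teaspoon moved more than 30 mm (distance of teaspoon from where it was at the start of the episode above 0.03 m).
It fails at once if lime moved more than 30 mm (distance of lime from where it was at the start of the episode above 0.03 m).
It also fails if it takes over 72 s, if anything falls off the work surface, if the arm or the gripper's body presses on something with over 40 N, if the wrist force passes 120 N, or if a joint passes its speed limit or range.

## Working session

There is one attempt and no reset: what is moved stays moved. The work goes in short steps, Python scripts to look and compute and a tool call to move; the robot and the scene stay as the last step left them, time stands still between calls to the robot, and variables do not carry over. Pictures are saved under pics/ and viewed, on a budget of 10 in all, crops included, one or two more only if the job needs it, and the job is handed in when it is done.

Besides the shell and the picture viewer there is one more tool, called after "Request:" by a JSON object that holds its "name" and its "arguments". move_arm: Moves the arm, as the interface text tells. Scaled input: -1 to 1 covers 300 mm each way for a shift and pi/2 rad each way for a turn. Its arguments: {"type":"object","properties":{"linear":{"type":"array","items":{"type":"array","items":{"type":"number","minimum":-1,"maximum":1}}},"twist":{"type":"array","items":{"type":"array","items":{"type":"number","minimum":-1,"maximum":1}}},"hand":{"type":"array","items":{"type":"number"}},"force":{"type":"number"}},"required":["linear","twist","hand"]}

```bash
ls; mkdir -p pics; cat > h.py <<'E'
from bench import r
import numpy as np, cv2
from scipy.spatial.transform import Rotation as Rn
def snap(n,f):
    s=r.snapshot(n); np.savez('pics/'+f+'.npz',**s); return s
def P(s,u,v):  # world point of pixel
    K=s['intrinsics'];z=s['range_z'][int(v),int(u)]
    c=np.array([(u-K[0,2])/K[0,0]*z,(v-K[1,2])/K[1,1]*z,z]); return s['R'].T@(c-s['t'])
def cloud(s):
    K=s['intrinsics'];z=s['range_z'];v,u=np.mgrid[:400,:640]
    c=np.stack([(u-K[0,2])/K[0,0]*z,(v-K[1,2])/K[1,1]*z,z],-1); return (c-s['t'])@s['R']
E
python3 - <<'E'
from h import *
print(r.sense())
a=snap('scene','scene0');b=snap('top','top0')
im=np.vstack([a['frame'],b['frame']])[:,:,::-1]
cv2.imwrite('pics/s0.png',cv2.resize(a['frame'][:,:,::-1],(800,500)));cv2.imwrite('pics/t0.png',cv2.resize(b['frame'][:,:,::-1],(800,500)))
E
```

```text
pics
{'time': 0.0, 'joint_pos': array([ 6.38022188e+01,  7.51486557e+00,  8.53302266e+01,  3.98506827e-04,
        8.72617149e+01, -4.89166532e+00]), 'qd': array([ 0.12404244,  0.08412657, -0.03793269,  0.03528489, -0.02893117,
       -0.07037807]), 'joint_efforts': array([-3.30623980e-04, -5.69397497e+01, -5.00554168e+01, -2.40502668e-04,
        1.45631892e-02, -5.41527015e-05]), 'tool_pos': array([217.72691204, 558.50439025, 230.23788587]), 'tcp_rot': array([-89.99049577,   0.1063841 ,  68.69387351]), 'ft_force': array([-0.65721434, -0.27711537, -0.69915049]), 'wrist_torque': array([-0.07036121,  0.00908953, -0.03485012]), 'finger_gap': 85.34306129510357}
```

View pics/s0.png

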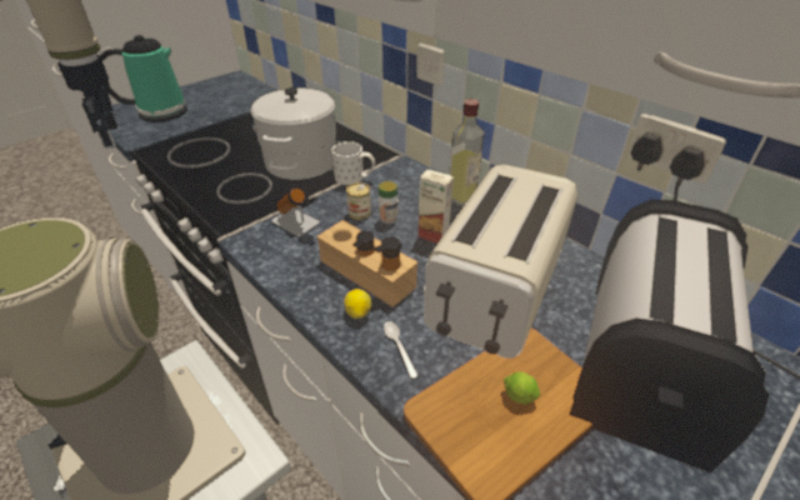

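View pics/t0.png

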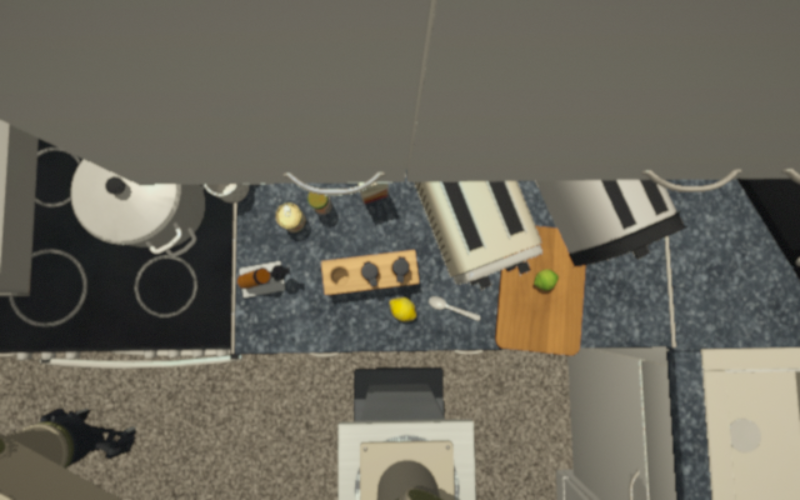

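```bash
python3 - <<'E'
from h import *
a=dict(np.load('pics/scene0.npz'));b=dict(np.load('pics/top0.npz'))
c=b['frame'][190:270,180:390,::-1]
cv2.imwrite('pics/c0.png',np.vstack([cv2.resize(c,(800,300),interpolation=2),cv2.resize(a['frame'][130:250,200:350,::-1],(375,300),interpolation=2)[:, :].copy() if 0 else cv2.resize(a['frame'][140:196,210:360,::-1],(800,300),interpolation=2)]))
for s,n in((b,'top'),(a,'scene')):
    W=cloud(s);np.save('pics/W_'+n+'.npy',W)
    x,y,z=W[...,0],W[...,1],W[...,2]
    print(n,'cam',-s['R'].T@s['t'])
    # rack top
    hsv=cv2.cvtColor(s['frame'],cv2.COLOR_RGB2HSV)
    m=(abs(z-70)<6)&(x>300)&(x<700)&(y>-50)&(y<400)&(hsv[...,1]>90)&(hsv[...,0]<25)
    m=m.astype(np.uint8);n_,l,st,ce=cv2.connectedComponentsWithStats(m);k=1+np.argmax(st[1:,4]);q=W[l==k]
    print('rack',st[k],cv2.minAreaRect(q[:,:2].astype(np.float32)),q[:,2].mean())
    # above worktop clusters
    m=((z>8)&(z<400)&(x>250)&(x<650)&(y>-400)&(y<420)).astype(np.uint8)
    n_,l,st,ce=cv2.connectedComponentsWithStats(m)
    for i in range(1,n_):
        if st[i,4]>40:
            q=W[l==i];print(st[i],q.min(0).round(),q.max(0).round())
# sample caps in top
s=b
for u,v in[(296,217),(321,215),(271,219),(204,223),(222,217),(233,229),(323,247)]:print(u,v,P(s,u,v).round(1))
E
```

```text
top cam [ 432.05849192   39.944896   1201.34415451]
rack [ 257  201   78   35 1409] ((500.4610900878906, 78.44304656982422), (75.15522766113281, 215.318603515625), 6.145960330963135) 69.62277434231726
[  340   153   144   132 11422] [ 301. -400.    8.] [650. -50. 223.]
[250 165  13   7  64] [645. 180.  12.] [650. 208. 101.]
[221 167  23  19 350] [604. 236.   8.] [650. 292.  75.]
[ 257  201   78   35 1926] [453. -31.   8.] [548. 189. 130.]
[190 212  42  23 515] [460. 255.   8.] [522. 386. 107.]
[312 239  21  18 308] [389. -26.  22.] [439.  33.  55.]
scene cam [  34.26976276 -524.70427636  700.83761352]
rack [ 254  177   80   50 1064] ((502.2541198730469, 78.51626586914062), (78.52476501464844, 217.64515686035156), 6.5081024169921875) 68.40246729076584
[277 147  19  27 417] [604. 233.   8.] [650. 294.  73.]
[221 151  33  30 455] [468. 253.   9.] [517. 383. 104.]
[302 150   7  27 112] [645. 178.  10.] [650. 206.  97.]
[  323   161   196   239 20843] [ 302. -400.    8.] [650. -58. 221.]
[ 254  177   80   66 2990] [452. -34.   8.] [552. 190. 127.]
[275 232  22  23 389] [388. -28.  12.] [437.  26.  52.]
296 217 [500.3  76.6 104.1]
321 215 [503.4   8.  126. ]
271 219 [501.4 155.1   6.1]
204 223 [487.7 331.3  97.5]
222 217 [503.8 282.4  95.3]
233 229 [473.4 270.5  -2.6]
323 247 [415.9   1.5  48.9]
```

View pics/c0.png

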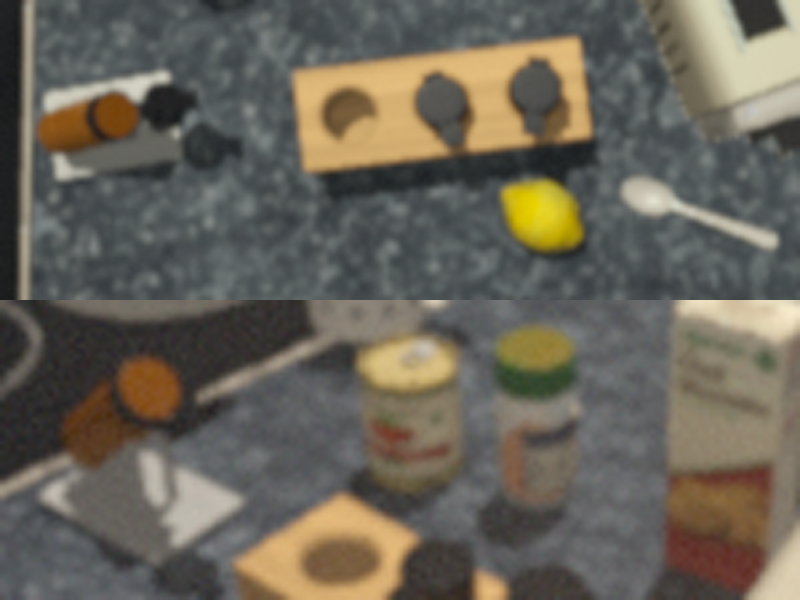

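```bash
python3 - <<'E'
from h import *
from scipy.optimize import least_squares
Q=[];
for n in('top','scene'):
    s=dict(np.load(f'pics/{n}0.npz'));W=np.load(f'pics/W_{n}.npy');h=cv2.cvtColor(s['frame'],cv2.COLOR_RGB2HSV)
    x,y,z=W[...,0],W[...,1],W[...,2]
    R=(x>440)&(x<540)&(y>240)&(y<400)&(z>15)
    am=R&(h[...,1]>110)&(h[...,0]<20)&(h[...,2]>50)
    am=cv2.erode(am.astype(np.uint8),np.ones((2,2)))>0
    q=W[am];Q.append(q);print(n,len(q),q.min(0).round(),q.max(0).round())
    dk=R&(h[...,2]<60)&(z>25); d=W[dk&~am];print('dark',len(d),d.min(0).round(),d.max(0).round(),d.mean(0).round())
    st=(x>440)&(x<560)&(y>270)&(y<400)&(abs(z-6)<4)&(h[...,1]<40)&(h[...,2]>110);print('plate',cv2.minAreaRect(W[st][:,:2].astype(np.float32)))
def axis(p):
    a=p[2];return np.array([np.sin(a)*.7071,-np.cos(a)*.7071,.7071])
def res(p,Q):
    u=axis(p);c=np.array([p[0],320,p[1]]);e=[]
    d=Q-c;t=d@u;rad=np.linalg.norm(d-t[:,None]*u,axis=1)
    return np.minimum(abs(rad-19),np.inf)*np.sign(rad-19)
for QQ in(Q[0],Q[1],np.vstack(Q)):
    f=least_squares(res,[490,65,0],args=(QQ,),loss='soft_l1',x_scale=[10,10,.1]);u=axis(f.x);c=np.array([f.x[0],320,f.x[1]])
    t=(QQ-c)@u;print(f.x,np.degrees(f.x[2]),'rms',np.sqrt((res(f.x,QQ)**2).mean()),'t',np.percentile(t,[1,3,97,99]),u)
E
```

```text
top 213 [472. 304.  45.] [508. 382. 106.]
dark 124 [477. 258.  76.] [515. 334. 106.] [499. 285.  94.]
plate ((501.4683837890625, 339.24053955078125), (75.97296142578125, 116.60491943359375), 20.35159683227539)
scene 181 [469. 284.  31.] [513. 367. 100.]
dark 60 [469. 253.  37.] [511. 376. 104.] [490. 285.  90.]
plate ((495.3529968261719, 339.57373046875), (74.39009857177734, 102.40750885009766), 12.047381401062012)
[ 4.83433401e+02  8.47630182e+01 -1.66715326e-01] -9.552084579819375 rms 5.504004495405157 t [-67.8450759  -62.53211037   9.4598334   10.45467727] [-0.11733909 -0.69729617  0.7071    ]
[4.94752957e+02 8.57477376e+01 1.20725934e-01] 6.917086473315443 rms 6.143697934143324 t [-65.49247387 -62.61543399   9.22835913  13.39891479] [ 0.0851581  -0.70195335  0.7071    ]
[4.99169902e+02 8.66401317e+01 2.74555994e-01] 15.730899667719155 rms 5.945327878750446 t [-69.6946519  -66.16633708   7.66096785   8.43150205] [ 0.19170866 -0.68061604  0.7071    ]
```

```bash
cat >> h.py <<'E'
def ori(d,xj):  # tool rotation with fingers along d, jaws about along xj
    d=np.array(d,float);d/=np.linalg.norm(d);x=np.array(xj,float);x-=x@d*d;x/=np.linalg.norm(x)
    return np.column_stack([x,d,np.cross(x,d)])
def to(p,R=None):
    s=r.sense();R0=Rn.from_euler('xyz',s['tcp_rot'],degrees=True).as_matrix()
    if R is None:R=R0
    l=R0.T@(np.array(p)-s['tool_pos'])/300;t=Rn.from_matrix(R0.T@R).as_rotvec()/(np.pi/2)
    print('lin',l.round(4).tolist(),'twist',t.round(4).tolist())
E
python3 - <<'E'
from h import *
a=np.radians(12)
to([470,310,300],ori([0,0,-1],[np.cos(a),np.sin(a),0]))
E
```

```text
lin [-0.4668, -0.2316, -1.0844] twist [0.0005, 0.63, -0.0011]
```

Request:
{"name": "move_arm", "arguments": {"linear": [[-0.46,-0.23,-1],[-0.46,-0.23,-1],[-0.46,-0.23,-1],[-0.46,-0.23,-1],[-0.46,-0.23,-1],[-0.46,-0.23,-1],[-0.46,-0.23,-1],[-0.46,-0.23,-1],[-0.46,-0.23,-1],[-0.46,-0.23,-1],[-0.46,-0.23,-1]], "twist": [[0,0.63,0],[0,0.63,0],[0,0.63,0],[0,0.63,0],[0,0.63,0],[0,0.63,0],[0,0.63,0],[0,0.63,0],[0,0.63,0],[0,0.63,0],[0,0.63,0]], "hand": [1,1,1,1,1,1,1,1,1,1,1]}}

```text
time: 1.02
tool_pos: [446.9, 321.1, 299.0]
tcp_rot: [-90.1, 0.1, 12.0]
ft_force: [-0.2, 0.0, -0.4]
finger_gap: 84.9
```

```bash
cat >> h.py <<'E'
def wcloud(s,st):
    K=s['intrinsics'];z=s['range_z'];v,u=np.mgrid[:400,:640];dx=u-K[0,2];dy=v-K[1,2];q=np.hypot(dx,dy)+1e-9
    th=q/K[0,0];k=np.where(th<1.5,np.tan(np.minimum(th,1.5))/q,0)*z
    c=np.stack([dx*k,dy*k,z,np.ones_like(z)],-1)@s['hand_eye'].T
    R0=Rn.from_euler('xyz',st['tcp_rot'],degrees=True).as_matrix()
    return c[...,:3]@R0.T+st['tool_pos']
E
python3 - <<'E'
from h import *
st=r.sense();print(st['tool_pos'],st['tcp_rot'],st['joint_pos'])
s=snap('wrist','w1');W=wcloud(s,st);np.save('pics/W_w1.npy',W)
print(s['intrinsics'],s['hand_eye'])
cv2.imwrite('pics/w1.png',cv2.resize(s['frame'][:,:,::-1],(800,500)))
E
```

```text
[446.87610726 321.10502109 298.95632706] [-90.05969781   0.12344641  12.01795956] [ 3.03724276e+01 -1.17353999e+00  8.72271537e+01 -1.78334208e-02
  9.40823509e+01  1.83531553e+01]
[[309.70691629   0.         322.53407486]
 [  0.         309.70691629 199.94733441]
 [  0.           0.           1.        ]] [[ 9.99999533e-01  7.19090110e-04 -6.45709749e-04 -5.82344462e-01]
 [ 8.44478937e-04 -3.25236857e-01  9.45632209e-01 -1.42050326e+02]
 [ 4.69986160e-04 -9.45632312e-01 -3.25237312e-01  8.48127339e+01]
 [ 0.00000000e+00  0.00000000e+00  0.00000000e+00  1.00000000e+00]]
```

View pics/w1.png

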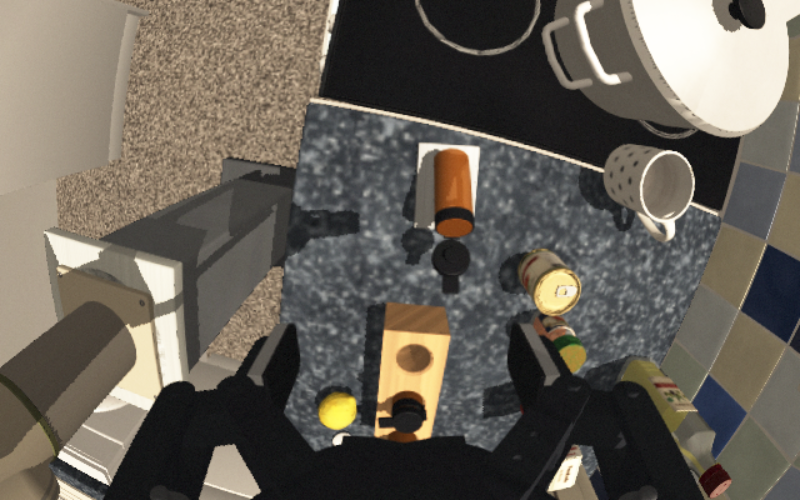

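```bash
python3 - <<'E'
from h import *
from scipy.optimize import least_squares
s=dict(np.load('pics/w1.npz'));W=np.load('pics/W_w1.npy');h=cv2.cvtColor(s['frame'],cv2.COLOR_RGB2HSV)
x,y,z=W[...,0],W[...,1],W[...,2]
R=(x>430)&(x<550)&(y>230)&(y<410)
pl=R&(abs(z-6)<3)&(h[...,2]>150)&(h[...,1]<50);print('plate',pl.sum(),cv2.minAreaRect(W[pl][:,:2].astype(np.float32)),W[pl][:,2].mean())
am=R&(z>20)&(h[...,1]>130)&(h[...,0]<18)
am=cv2.erode(am.astype(np.uint8),np.ones((3,3)))>0
Q=W[am];print(len(Q),Q.min(0).round(),Q.max(0).round())
def axis(p):
    a=p[2];return np.array([np.sin(a)*np.cos(p[3]),-np.cos(a)*np.cos(p[3]),np.sin(p[3])])
def res(p,Q):
    u=axis(p);d=Q-[p[0],320,p[1]];t=d@u;return np.linalg.norm(d-t[:,None]*u,axis=1)-19
# body only: exclude mouth (points close to mouth plane)
m=np.ones(len(Q),bool)
for _ in range(4):
    f=least_squares(res,[490,65,.2,.785],args=(Q[m],),loss='soft_l1',x_scale=[10,10,.1,.1]);e=res(f.x,Q);m=abs(e)<3
u=axis(f.x);c=np.array([f.x[0],320,f.x[1]]);t=(Q-c)@u
print(f.x,np.degrees(f.x[2:]),m.sum(),'rms',e[m].std(),np.percentile(t[m],[1,50,99]))
dk=R&(z>40)&(h[...,2]<70);D=W[dk];t2=(D-c)@u
hu=-np.array([np.sin(f.x[2])*-np.sin(f.x[3]),np.cos(f.x[2])*np.sin(f.x[3]),np.cos(f.x[3])]) # down normal
rr=(D-c)@hu
print('dark t',np.percentile(t2,[2,50,98]),'n',np.percentile(rr,[2,50,98]),D.min(0),D.max(0))
hi=t2>np.percentile(t2,60);print(D[hi].mean(0))
# height profile along t
for a in range(-100,90,10):
    k=(t2>a)&(t2<a+10)
    if k.sum()>3:print(a,k.sum(),rr[k].mean().round(1),D[k].mean(0).round())
E
```

```text
plate 542 ((489.88916015625, 351.5028076171875), (69.57195281982422, 119.44624328613281), 9.216009140014648) 5.262993511419095
1361 [469. 306.  40.] [510. 386. 102.]
[4.95158536e+02 8.57103746e+01 1.63846372e-01 7.84938268e-01] [ 9.38770563 44.97364992] 1112 rms 0.6858212269147993 [-74.96263795 -38.49435265   5.0545451 ]
dark t [ 12.50140746 192.01309101 205.91583842] n [-241.63140144 -223.16165262   21.93326178] [430.00256514 255.85221754  44.9683839 ] [518.36851013 366.98742258 406.80154056]
[473.71592683 338.21663569 388.97422554]
-10 163 -15.0 [490. 332.  94.]
0 187 -4.1 [494. 320.  92.]
10 164 19.7 [499. 296.  82.]
20 245 19.4 [499. 289.  90.]
30 233 22.4 [501. 280.  94.]
40 137 27.4 [503. 270.  98.]
50 91 30.3 [505. 261. 103.]
```

```bash
python3 - <<'E'
from h import *
a=.164;R=ori([0,0,-1],[np.cos(a),np.sin(a),0])
to([493,332.6,160],R);to([493,332.6,52],R)
E
```

```text
lin [0.1609, 0.4622, 0.0034] twist [0.0007, 0.03, -0.0015]
lin [0.1618, 0.8222, 0.0038] twist [0.0007, 0.03, -0.0015]
```

Request:
{"name": "move_arm", "arguments": {"linear": [[0.161,0.46,0.003],[0.161,0.46,0.003],[0.161,0.46,0.003],[0.161,0.46,0.003],[0.161,0.46,0.003],[0.162,0.58,0.003],[0.162,0.7,0.003],[0.162,0.82,0.004],[0.162,0.82,0.004],[0.162,0.82,0.004],[0.162,0.82,0.004]], "twist": [[0,0.03,0],[0,0.03,0],[0,0.03,0],[0,0.03,0],[0,0.03,0],[0,0.03,0],[0,0.03,0],[0,0.03,0],[0,0.03,0],[0,0.03,0],[0,0.03,0]], "hand": [1,1,1,1,1,1,1,1,1,1,1]}}

```text
time: 1.98
tool_pos: [493.9, 334.2, 55.8]
tcp_rot: [-90.0, -0.0, 9.5]
ft_force: [-0.0, 0.8, 1.4]
finger_gap: 85.5
```

Request:
{"name": "move_arm", "arguments": {"linear": [[0,0,0],[0,0,0],[0,0,0],[0,0,0],[0,0,0],[0,0,0],[0,0,0],[0,0,0],[0,0,0],[0,0,0]], "twist": [[0,0,0],[0,0,0],[0,0,0],[0,0,0],[0,0,0],[0,0,0],[0,0,0],[0,0,0],[0,0,0],[0,0,0]], "hand": [-1,-1,-1,-1,-1,-1,-1,-1,-1,-1], "force": 40}}

```text
time: 2.82
tool_pos: [494.0, 334.6, 57.7]
tcp_rot: [-90.0, -0.1, 9.5]
ft_force: [-6.0, -2.8, 11.7]
finger_gap: 36.9
```

```bash
python3 - <<'E'
from h import *
st=r.sense();print(st['tool_pos'],st['tcp_rot'],st['finger_gap'])
a=.164;x=np.array([np.cos(a),np.sin(a),0]);d=Rn.from_rotvec(-np.pi/4*x).apply([0,0,-1]);print(d)
R2=ori(d,x)
p=st['tool_pos']
to(p+[0,0,110]);to(p+[0,0,110],R2)
E
```

```text
[493.99090041 334.58404322  57.65511764] [-8.99675495e+01 -5.19826210e-02  9.47854375e+00] 36.90197614858278
[ 0.11544638 -0.6976189  -0.70710678]
lin [0.0003, -0.3667, 0.0002] twist [0.0, 0.0, 0.0]
lin [0.0003, -0.3667, 0.0002] twist [-0.5004, 0.0006, 0.0009]
```

Request:
{"name": "move_arm", "arguments": {"linear": [[0,-0.06,0],[0,-0.13,0],[0,-0.22,0],[0,-0.32,0],[0,-0.42,0],[0,-0.42,0],[0,-0.42,0],[0,-0.42,0],[0,-0.42,0],[0,-0.42,0],[0,-0.42,0],[0,-0.42,0]], "twist": [[0,0,0],[0,0,0],[0,0,0],[-0.05,0,0],[-0.12,0,0],[-0.18,0,0],[-0.24,0,0],[-0.3,0,0],[-0.36,0,0],[-0.42,0,0],[-0.47,0,0],[-0.5,0,0]], "hand": [-1,-1,-1,-1,-1,-1,-1,-1,-1,-1,-1,-1]}}

```text
time: 3.82
tool_pos: [492.9, 335.1, 182.2]
tcp_rot: [-135.3, 0.1, 9.6]
ft_force: [0.4, -0.4, -2.6]
finger_gap: 36.8
```

```bash
python3 - <<'E'
from h import *
st=r.sense();print(st['tool_pos'],st['tcp_rot'],st['joint_pos'],st['finger_gap'],st['ft_force'])
s=snap('wrist','w2');W=wcloud(s,st);np.save('pics/W_w2.npy',W);b=snap('scene','s2')
im=np.vstack([cv2.resize(s['frame'][60:,:,::-1],(560,298)),cv2.resize(b['frame'][60:200,170:370,::-1],(560,300),interpolation=2)])
cv2.imwrite('pics/w2.png',im)
E
```

```text
[492.92553817 335.09589844 182.19028178] [-1.35264360e+02  6.09008363e-02  9.55415295e+00] [ 48.7346526   35.42833069  67.07064991 -35.04522575 106.64172774
  37.80400116] 36.778648639179856 [ 0.41737826 -0.44390666 -2.58947259]
```

View pics/w2.png

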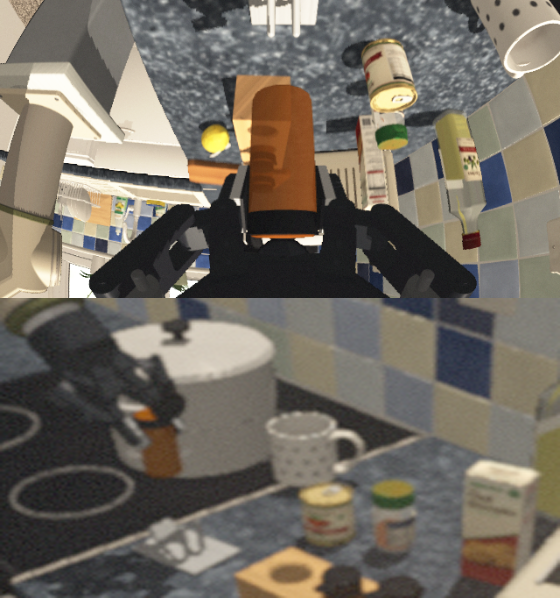

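```bash
cat >> h.py <<'E'
from scipy.optimize import least_squares
def fitcyl(Q,c0,u0,rad=19):
    # near-vertical cylinder fit; returns point at z=c0[2], axis, foot percentile
    def ax(p):u=np.array([p[2],p[3],1]);return u/np.linalg.norm(u)
    def res(p,Q):
        d=Q-[p[0],p[1],c0[2]];u=ax(p);t=d@u;return np.linalg.norm(d-t[:,None]*u,axis=1)-rad
    m=np.ones(len(Q),bool)
    for _ in range(5):
        f=least_squares(res,[c0[0],c0[1],0,0],args=(Q[m],),loss='soft_l1',x_scale=[10,10,.1,.1]);e=res(f.x,Q);m=abs(e)<2.5
    u=ax(f.x);c=np.array([f.x[0],f.x[1],c0[2]]);t=(Q[m]-c)@u
    return c,u,t,e[m].std(),m.sum()
E
python3 - <<'E'
from h import *
st=r.sense();s=dict(np.load('pics/w2.npz'));W=np.load('pics/W_w2.npy');h=cv2.cvtColor(s['frame'],cv2.COLOR_RGB2HSV)
d=np.linalg.norm(W-st['tool_pos'],axis=2)
am=(d<130)&(h[...,1]>130)&(h[...,0]<18)
am=cv2.erode(am.astype(np.uint8),np.ones((3,3)))>0
Q=W[am];g=st['tool_pos'];print(len(Q),Q.min(0),Q.max(0))
c,u,t,e,n=fitcyl(Q,g,0);print(c,u,e,n,np.percentile(t,[0.5,2,98,99.5]))
f=c+u*np.percentile(t,.5);print('foot',f, 'rel TCP',f-g)
R0=Rn.from_euler('xyz',st['tcp_rot'],degrees=True).as_matrix()
print('tube axis in tool',R0.T@u,'grasp pt',g-19*R0[:,1])
E
```

```text
9436 [471.61989494 344.18833531 134.10992452] [508.21501018 365.84283856 218.39141133]
[484.44513869 381.1797944  180.77991002] [0.03364197 0.00128485 0.99943312] 1.1892189442519683 4780 [-45.7674507  -44.24459593  23.76163206  37.13898829]
foot [482.90543166 381.12098994 135.03840384] rel TCP [ -9.61701636  46.16065339 -45.74150618]
tube axis in tool [ 0.03011813 -0.70177928 -0.7117575 ] grasp pt [490.32283386 348.2511833  194.17823418]
```

```bash
python3 - <<'E'
from h import *
st=r.sense();s=dict(np.load('pics/w2.npz'));W=np.load('pics/W_w2.npy');h=cv2.cvtColor(s['frame'],cv2.COLOR_RGB2HSV)
d=np.linalg.norm(W-st['tool_pos'],axis=2)
am=(d<130)&(h[...,1]>130)&(h[...,0]<18)
am=cv2.erode(am.astype(np.uint8),np.ones((3,3)))>0
R0=Rn.from_euler('xyz',st['tcp_rot'],degrees=True).as_matrix()
g=st['tool_pos'];G=g-19*R0[:,1];Q=W[am];Q=Q[Q[:,2]<205]
c,u,t,e,n=fitcyl(Q,G,0);print(c,u,e,n,len(Q),np.percentile(t,[0.5,2,98,99.5]))
for z in range(135,220,8):
    k=W[am&(abs(W[...,2]-z)<3)];print(z,len(k),k.min(0).round(1),k.max(0).round(1)) if len(k) else 0
E
```

```text
[490.65824551 344.97449326 194.17823418] [0.00711934 0.00328504 0.99996926] 0.5192466164275197 9289 9289 [-59.0919156  -57.52013986   9.53260338  10.38935767]
135 333 [472.  349.4 134.1] [505.1 365.2 138. ]
143 603 [471.7 347.1 140. ] [506.8 365.4 146. ]
151 661 [472.  348.9 148. ] [506.3 365.  154. ]
159 757 [471.7 344.2 156. ] [506.8 365.2 162. ]
167 776 [471.7 344.4 164. ] [506.8 365.6 170. ]
175 808 [471.9 345.  172. ] [506.8 365.7 178. ]
183 882 [472.1 346.6 180. ] [508.1 365.7 186. ]
191 885 [472.3 348.6 188. ] [507.8 365.4 194. ]
199 998 [472.3 346.1 196. ] [507.3 365.8 202. ]
207 135 [472.4 350.  204. ] [506.3 365.  204.9]
215 107 [475.9 349.9 217.4] [504.  363.4 218. ]
```

```bash
python3 - <<'E'
from h import *
to([432.7,235.3,182]);to([432.7,235.3,75]);to([432.7,235.3,52])
E
```

```text
lin [-0.2519, 0.2064, -0.2099] twist [0.0, 0.0, 0.0]
lin [-0.2508, 0.4579, 0.043] twist [0.0, 0.0, 0.0]
lin [-0.2505, 0.512, 0.0974] twist [0.0, 0.0, 0.0]
```

Request:
{"name": "move_arm", "arguments": {"linear": [[-0.06,0.05,-0.05],[-0.15,0.12,-0.12],[-0.25,0.206,-0.21],[-0.25,0.206,-0.21],[-0.25,0.25,-0.16],[-0.25,0.32,-0.09],[-0.25,0.4,-0.02],[-0.25,0.458,0.043],[-0.25,0.458,0.043],[-0.25,0.485,0.07],[-0.25,0.512,0.097],[-0.25,0.512,0.097]], "twist": [[0,0,0],[0,0,0],[0,0,0],[0,0,0],[0,0,0],[0,0,0],[0,0,0],[0,0,0],[0,0,0],[0,0,0],[0,0,0],[0,0,0]], "hand": [-1,-1,-1,-1,-1,-1,-1,-1,-1,-1,-1,-1]}}

```text
time: 4.92
tool_pos: [432.9, 235.2, 51.4]
tcp_rot: [-135.1, 0.2, 9.6]
ft_force: [-0.8, -0.6, -2.9]
finger_gap: 37.0
```

```bash
python3 - <<'E'
from h import *
st=r.sense();print(st['tool_pos'],st['ft_force'])
to([432.7,235.3,48]);to([432.7,235.3,45])
s=snap('wrist','w3');W=wcloud(s,st);h=cv2.cvtColor(s['frame'],cv2.COLOR_RGB2HSV)
d=np.linalg.norm(W-st['tool_pos'],axis=2)
am=(d<130)&(h[...,1]>130)&(h[...,0]<18);am=cv2.erode(am.astype(np.uint8),np.ones((3,3)))>0
R0=Rn.from_euler('xyz',st['tcp_rot'],degrees=True).as_matrix()
g=st['tool_pos'];G=g-19*R0[:,1];Q=W[am];Q=Q[Q[:,2]<70]
c,u,t,e,n=fitcyl(Q,G,0);print(c,u,e,n,len(Q),Q[:,2].min())
E
```

```text
[432.87360723 235.24160432  51.37397948] [-0.7689927  -0.62841562 -2.8747835 ]
lin [-0.0005, 0.0077, 0.0082] twist [0.0, 0.0, 0.0]
lin [-0.0005, 0.0148, 0.0153] twist [0.0, 0.0, 0.0]
[418.67439067 306.95595409  64.78401751] [-0.55349266  0.79584551  0.24551131] 1.4400044700901853 2136 12572 1.0267592353340689
```

Lower slowly until contact.

Request:
{"name": "move_arm", "arguments": {"linear": [[0,0.004,0.004],[0,0.008,0.008],[0,0.012,0.012],[0,0.012,0.012]], "twist": [[0,0,0],[0,0,0],[0,0,0],[0,0,0]], "hand": [-1,-1,-1,-1]}}

```text
time: 5.3
tool_pos: [433.6, 235.8, 48.5]
tcp_rot: [-135.1, 0.1, 9.6]
ft_force: [-0.4, 1.7, 5.0]
finger_gap: 37.0
```

Request:
{"name": "move_arm", "arguments": {"linear": [[0,0,0],[0,0,0],[0,0,0],[0,0,0],[0,0,0],[0,0,0],[0,-0.1,0],[0,-0.22,0],[0,-0.34,0],[0,-0.46,0],[0,-0.46,0]], "twist": [[0,0,0],[0,0,0],[0,0,0],[0,0,0],[0,0,0],[0,0,0],[0,0,0],[0,0,0],[0,0,0],[0,0,0],[0,0,0]], "hand": [0.2,0.5,1,1,1,1,1,1,1,1,1]}}

```text
time: 6.22
tool_pos: [418.5, 338.0, 151.4]
tcp_rot: [-134.7, -0.3, 9.7]
ft_force: [0.8, 0.4, 1.6]
finger_gap: 85.6
```

```bash
python3 - <<'E'
from h import *
st=r.sense();print(st['tool_pos'],st['ft_force'],st['joint_pos'])
s=snap('wrist','w4');W=wcloud(s,st);b=snap('scene','s4')
np.save('pics/W_w4.npy',W)
h=cv2.cvtColor(s['frame'],cv2.COLOR_RGB2HSV)
am=(abs(W[...,0]-430)<40)&(abs(W[...,1]-245)<40)&(W[...,2]>3)&(h[...,1]>130)&(h[...,0]<18);am=cv2.erode(am.astype(np.uint8),np.ones((3,3)))>0
Q=W[am];print(len(Q),Q.min(0),Q.max(0))
c,u,t,e,n=fitcyl(Q,np.array([430,245,40]),0);print(c,u,e,n,np.percentile(t,[1,99]))
dk=(abs(W[...,0]-430)<40)&(abs(W[...,1]-235)<60)&(W[...,2]>75)&(W[...,2]<150)&(h[...,2]<80)
D=W[dk];print(len(D))
q=np.array([-.164,.986])
for z in range(76,150,6):
    k=D[abs(D[:,2]-z)<3]
    if len(k)>5:print(z,len(k),k.min(0).round(),k.max(0).round(),k.mean(0).round())
im=np.vstack([cv2.resize(s['frame'][:,:,::-1],(560,350)),cv2.resize(b['frame'][100:220,200:360,::-1],(560,240),interpolation=2)])
cv2.imwrite('pics/w4.png',im)
E
```

```text
[418.50612488 337.97486148 151.41324192] [0.78132757 0.35322153 1.58083558] [ 53.48665599  30.60751396  76.89944151 -31.84246818 104.34486082
  44.8412549 ]
2516 [412.33783129 230.75864274   4.50094407] [447.07197869 266.4921373   85.13561143]
[430.67815331 245.81777431  40.        ] [ 0.00196971 -0.00106356  0.99999749] 0.5981767567806242 2141 [-33.8644435   43.95780188]
1906
76 179 [412. 244.  75.] [448. 267.  79.] [428. 261.  77.]
82 252 [411. 226.  79.] [449. 267.  85.] [428. 257.  82.]
88 121 [421. 223.  85.] [446. 229.  91.] [434. 226.  88.]
94 180 [419. 222.  91.] [450. 230.  97.] [434. 226.  94.]
100 228 [417. 221.  97.] [451. 232. 103.] [434. 227. 100.]
106 248 [417. 219. 103.] [451. 232. 109.] [434. 226. 106.]
112 238 [418. 216. 109.] [451. 231. 115.] [434. 224. 112.]
118 173 [421. 214. 115.] [447. 226. 121.] [434. 223. 118.]
124 125 [428. 214. 121.] [443. 223. 127.] [435. 217. 124.]
130 99 [428. 214. 127.] [443. 218. 133.] [435. 216. 130.]
136 63 [429. 213. 133.] [443. 218. 136.] [436. 215. 135.]
```

View pics/w4.png

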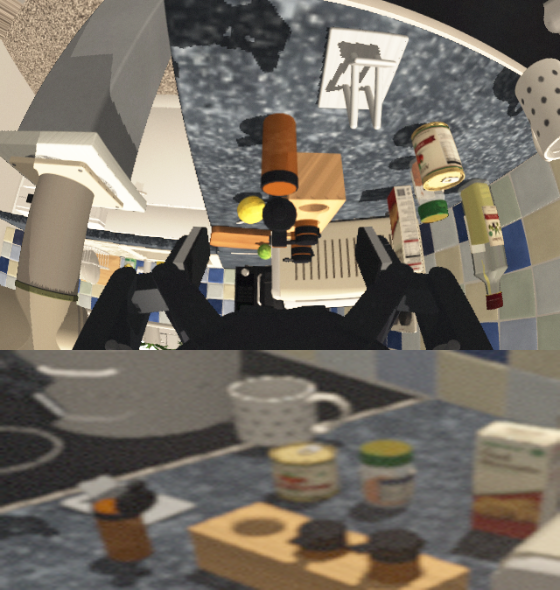

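```bash
cat >> h.py <<'E'
a=.1665;X=np.array([np.cos(a),np.sin(a),0]);RV=ori([0,0,-1],X)
q3=np.array([-.164,.986,0]);H=np.array([433.8,227.1,85.])
E
python3 - <<'E'
from h import *
to([418.5,338,230],RV);to(H+q3*-62+[0,0,140],RV);to(H+q3*-62+[0,0,30],RV)
E
```

```text
lin [0.0046, -0.2057, -0.1866] twist [0.5, 0.0009, 0.001]
lin [-0.0078, 0.2159, -0.5847] twist [0.5, 0.0009, 0.001]
lin [-0.0082, 0.4752, -0.3254] twist [0.5, 0.0009, 0.001]
```

Request:
{"name": "move_arm", "arguments": {"linear": [[0,-0.1,-0.09],[0,-0.2,-0.187],[0,-0.2,-0.2],[0,-0.1,-0.3],[0,0,-0.4],[-0.008,0.1,-0.5],[-0.008,0.216,-0.585],[-0.008,0.216,-0.585],[-0.008,0.3,-0.5],[-0.008,0.39,-0.41],[-0.008,0.475,-0.325],[-0.008,0.475,-0.325]], "twist": [[0.05,0,0],[0.12,0,0],[0.19,0,0],[0.26,0,0],[0.33,0,0],[0.4,0,0],[0.47,0,0],[0.5,0,0],[0.5,0,0],[0.5,0,0],[0.5,0,0],[0.5,0,0]], "hand": [-1,-1,-1,-1,-1,-1,-1,-1,-1,-1,-1,-1]}}

```text
time: 7.32
tool_pos: [437.3, 163.1, 105.6]
tcp_rot: [-90.1, 0.8, 9.5]
ft_force: [-2.4, -0.2, -1.8]
finger_gap: -0.0
```

```bash
python3 - <<'E'
from h import *
st=r.sense();print(st['tool_pos'],st['tcp_rot'],st['finger_gap'])
for s,z in((-30,30),(0,30),(14,30),(19,25),(22,17),(22,13),(22,9)):to(H+q3*s+[0,0,z],RV)
E
```

```text
[437.34576561 163.09277512 105.56714432] [-90.08292154   0.80273697   9.49484859] -0.02014794827759469
lin [0.023, -0.0319, 0.1124] twist [0.0009, -0.0005, -0.0089]
lin [0.0231, -0.0321, 0.2123] twist [0.0009, -0.0005, -0.0089]
lin [0.0231, -0.0321, 0.259] twist [0.0009, -0.0005, -0.0089]
lin [0.0234, -0.0155, 0.2757] twist [0.0009, -0.0005, -0.0089]
lin [0.0238, 0.0111, 0.2857] twist [0.0009, -0.0005, -0.0089]
lin [0.024, 0.0245, 0.2857] twist [0.0009, -0.0005, -0.0089]
lin [0.0241, 0.0378, 0.2857] twist [0.0009, -0.0005, -0.0089]
```

Request:
{"name": "move_arm", "arguments": {"linear": [[0.023,-0.032,0],[0.023,-0.032,0.05],[0.023,-0.032,0.1],[0.023,-0.032,0.14],[0.023,-0.032,0.18],[0.023,-0.032,0.22],[0.023,-0.032,0.255],[0.023,-0.016,0.275],[0.023,0.005,0.286],[0.023,0.02,0.286],[0.023,0.028,0.286],[0.023,0.032,0.286]], "twist": [[0,0,-0.009],[0,0,-0.009],[0,0,-0.009],[0,0,-0.009],[0,0,-0.009],[0,0,-0.009],[0,0,-0.009],[0,0,-0.009],[0,0,-0.009],[0,0,-0.009],[0,0,-0.009],[0,0,-0.009]], "hand": [-1,-1,-1,-1,-1,-1,-1,-1,-1,-1,-1,-1]}}

```text
time: 8.32
tool_pos: [431.2, 249.3, 97.4]
tcp_rot: [-90.0, -0.2, 9.5]
ft_force: [-3.5, -0.0, 21.2]
finger_gap: 0.0
```

Request:
{"name": "move_arm", "arguments": {"linear": [[0,0,0],[0,-0.1,0],[0,-0.22,0],[0,-0.34,0],[0,-0.34,0],[0,-0.34,-0.15],[0,-0.34,-0.28],[0,-0.34,-0.28],[0,-0.34,-0.28]], "twist": [[0,0,0],[0,0,0],[0,0,0],[0,0,0],[0,0,0],[0,0,0],[0,0,0],[0,0,0],[0,0,0]], "hand": [-1,-1,0,1,1,1,1,1,1]}}

```text
time: 9.07
tool_pos: [445.0, 164.1, 198.7]
tcp_rot: [-90.1, -0.1, 9.2]
ft_force: [1.2, 0.1, -0.4]
finger_gap: 83.4
```

```bash
python3 - <<'E'
from h import *
st=r.sense();print(st['tool_pos'],st['tcp_rot'],st['ft_force'])
s=snap('wrist','w5');W=wcloud(s,st);np.save('pics/W_w5.npy',W)
h=cv2.cvtColor(s['frame'],cv2.COLOR_RGB2HSV)
am=(abs(W[...,0]-430)<40)&(abs(W[...,1]-245)<40)&(W[...,2]>3)&(h[...,1]>130)&(h[...,0]<18);Q=W[am]
print(len(Q))
c,u,t,e,n=fitcyl(Q,np.array([430,245,40]),0);print(c,u,e,n)
D=W[(abs(W[...,0]-430)<45)&(abs(W[...,1]-245)<60)&(W[...,2]>90)&(W[...,2]<150)]
A=np.c_[D[:,:2]-[430,245],np.ones(len(D))];co=np.linalg.lstsq(A,D[:,2],rcond=None)[0];print('cap plane',co,len(D),D.min(0),D.max(0))
(cx,cy),rr=cv2.minEnclosingCircle(D[:,:2].astype(np.float32));print(cx,cy,rr)
# rack well: hole circle
z=W[...,2]
m=(abs(z-70)<3)&(abs(W[...,0]-500)<60)&(W[...,1]>90)&(W[...,1]<200);D=W[m];print('rack part',cv2.minAreaRect(D[:,:2].astype(np.float32)),D[:,2].mean())
hole=(z<62)&(np.hypot(W[...,0]-493,W[...,1]-148)<24);
cv2.imwrite('pics/w5.png',cv2.resize(s['frame'][:,:,::-1],(800,500)))
E
```

```text
[445.00940128 164.05249708 198.69067805] [-90.05261762  -0.1197697    9.23736919] [ 1.18686326  0.08165934 -0.38253213]
23
[429.72581077 243.40781811  40.        ] [-0.00825949 -0.04796168  0.99881503] 0.0 23
cap plane [ 7.92058773e-04 -2.93980183e-02  9.70941315e+01] 2175 [411.75089157 227.05833048  93.67672683] [449.31179813 281.04716174  99.71452637]
429.0152282714844 254.06332397460938 27.141271591186523
rack part ((495.40130615234375, 136.82733154296875), (76.00634002685547, 101.36390686035156), 5.891396999359131) 69.32857334523311
```

View pics/w5.png

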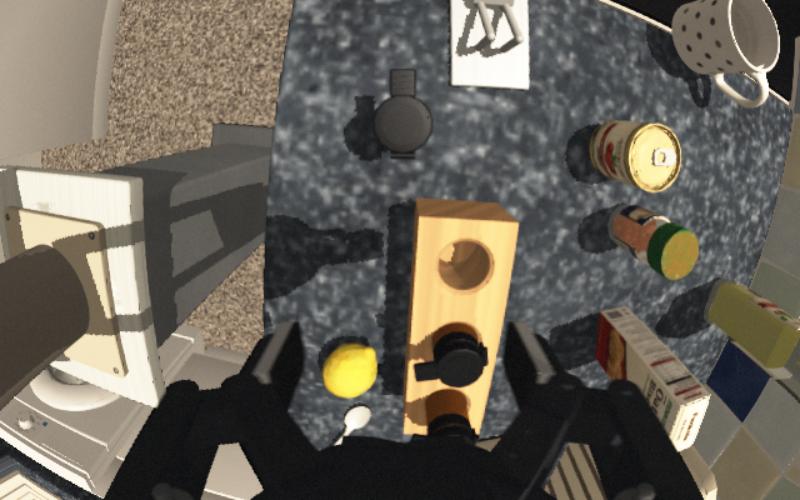

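```bash
python3 - <<'E'
from h import *
for n in('w5',):
    W=np.load('pics/W_w5.npy');z=W[...,2]
    T=W[(abs(z-69.3)<2)&(np.hypot(W[...,0]-493,W[...,1]-148)<35)][:,:2]
    def cost(c):
        d=np.sort(np.hypot(*(T-c).T));return d[:max(5,len(T)//60)].mean()
    best=max(((cost((x,y)),x,y) for x in np.arange(484,503,.5) for y in np.arange(139,158,.5)));print(best,len(T))
W=np.load('pics/W_top.npy');z=W[...,2];T=W[(abs(z-69.6)<3)&(np.hypot(W[...,0]-493,W[...,1]-148)<35)][:,:2]
print(max(((np.sort(np.hypot(*(T-(x,y)).T))[:8].mean(),x,y) for x in np.arange(484,503,.5) for y in np.arange(139,158,.5))))
to([430.7,246,150],RV);to([430.7,246,65],RV)
E
```

```text
(np.float64(20.7853532054572), np.float64(493.5), np.float64(149.5)) 2444
(np.float64(20.656203042152136), np.float64(493.0), np.float64(147.5))
lin [-0.003, 0.1623, 0.2729] twist [0.0002, -0.0024, 0.0013]
lin [-0.0035, 0.4456, 0.273] twist [0.0002, -0.0024, 0.0013]
```

Request:
{"name": "move_arm", "arguments": {"linear": [[0,0.04,0.13],[0,0.16,0.273],[0,0.16,0.273],[0,0.16,0.273],[0,0.26,0.273],[0,0.36,0.273],[0,0.446,0.273],[0,0.446,0.273],[0,0.446,0.273],[0,0.446,0.273]], "twist": [[0,0,0],[0,0,0],[0,0,0],[0,0,0],[0,0,0],[0,0,0],[0,0,0],[0,0,0],[0,0,0],[0,0,0]], "hand": [1,1,1,1,1,1,1,1,1,1]}}

```text
time: 9.95
tool_pos: [432.8, 246.5, 66.7]
tcp_rot: [-90.0, -0.2, 9.3]
ft_force: [0.2, -0.2, 0.3]
finger_gap: 85.4
```

Request:
{"name": "move_arm", "arguments": {"linear": [[0,0,0],[0,0,0],[0,0,0],[0,0,0],[0,0,0],[0,0,0],[0,0,0],[0,0,0],[0,0,0]], "twist": [[0,0,0],[0,0,0],[0,0,0],[0,0,0],[0,0,0],[0,0,0],[0,0,0],[0,0,0],[0,0,0]], "hand": [-1,-1,-1,-1,-1,-1,-1,-1,-1], "force": 40}}

```text
time: 10.7
tool_pos: [433.2, 246.8, 67.9]
tcp_rot: [-90.0, -0.3, 9.3]
ft_force: [-2.9, -0.7, 7.0]
finger_gap: 37.1
```

```bash
python3 - <<'E'
from h import *
st=r.sense();p=st['tool_pos'];print(p,st['tcp_rot'],st['finger_gap'])
to(p+[0,0,100]);t=np.array([493.3,148.5]);d=t-[430.7,245.9]
to(p+[d[0],d[1],100],RV);to(p+[d[0],d[1],75],RV)
E
```

```text
[433.20855244 246.83096231  67.94939274] [-89.97543131  -0.27147044   9.33998202] 37.10546115526106
lin [0.0016, -0.3333, 0.0001] twist [0.0, 0.0, 0.0]
lin [0.1548, -0.3328, -0.3541] twist [-0.0003, -0.0022, 0.003]
lin [0.1544, -0.2494, -0.3541] twist [-0.0003, -0.0022, 0.003]
```

Request:
{"name": "move_arm", "arguments": {"linear": [[0,-0.08,0],[0,-0.18,0],[0,-0.28,0],[0,-0.333,0],[0.03,-0.333,-0.07],[0.07,-0.333,-0.17],[0.11,-0.333,-0.26],[0.154,-0.333,-0.354],[0.154,-0.333,-0.354],[0.154,-0.333,-0.354],[0.154,-0.333,-0.354]], "twist": [[0,0,0],[0,0,0],[0,0,0],[0,0,0],[0,0,0],[0,0,0],[0,0,0],[0,0,0],[0,0,0],[0,0,0],[0,0,0]], "hand": [-1,-1,-1,-1,-1,-1,-1,-1,-1,-1,-1]}}

```text
time: 11.62
tool_pos: [495.2, 149.5, 167.8]
tcp_rot: [-90.0, -0.2, 9.3]
ft_force: [-1.2, -0.2, -2.9]
finger_gap: 36.6
```

```bash
python3 - <<'E'
from h import *
st=r.sense();g=st['tool_pos'];print(g,st['tcp_rot'],st['finger_gap'],st['ft_force'])
s=snap('wrist','w6');W=wcloud(s,st);np.save('pics/W_w6.npy',W);b=snap('scene','s6')
h=cv2.cvtColor(s['frame'],cv2.COLOR_RGB2HSV)
am=(abs(W[...,0]-g[0])<40)&(abs(W[...,1]-g[1])<40)&(W[...,2]>85)&(W[...,2]<185)&(h[...,1]>130)&(h[...,0]<14);Q=W[am]
print(len(Q),Q.min(0),Q.max(0))
c,u,t,e,n=fitcyl(Q,np.array([g[0],g[1],100]),0);print(c,u,e,n,np.percentile(t,[1,99]))
B=cloud(b);hb=cv2.cvtColor(b['frame'],cv2.COLOR_RGB2HSV)
am=(abs(B[...,0]-g[0])<40)&(abs(B[...,1]-g[1])<40)&(B[...,2]>85)&(B[...,2]<170)&(hb[...,1]>130)&(hb[...,0]<14);Q=B[am];print('scene',len(Q),Q.min(0),Q.max(0))
if len(Q)>30:print(fitcyl(Q,np.array([g[0],g[1],100]),0)[:2])
im=np.vstack([cv2.resize(s['frame'][:,:,::-1],(500,312)),cv2.resize(b['frame'][80:220,200:360,::-1],(330,288),interpolation=2).copy() if 0 else cv2.resize(b['frame'][100:220,200:400,::-1],(500,280),interpolation=2)])
cv2.imwrite('pics/w6.png',im)
E
```

```text
[495.15568343 149.49520373 167.75350813] [-89.95240948  -0.22297008   9.29544537] 36.595378661680655 [-1.15523699 -0.24848501 -2.87617601]
1639 [473.98357372 147.92137309  99.68652225] [511.59501684 168.51323299 179.11929028]
[492.82628883 148.3909677  100.        ] [0.02007448 0.00573162 0.99978206] 0.30816634844178753 1639 [ 2.48367332 71.71307728]
scene 112 [473.95580569 127.33376741 108.46786027] [506.26341824 146.24899928 168.90983238]
(array([493.10844887, 148.78410141, 100.        ]), array([ 0.02868825, -0.00473736,  0.99957718]))
```

View pics/w6.png

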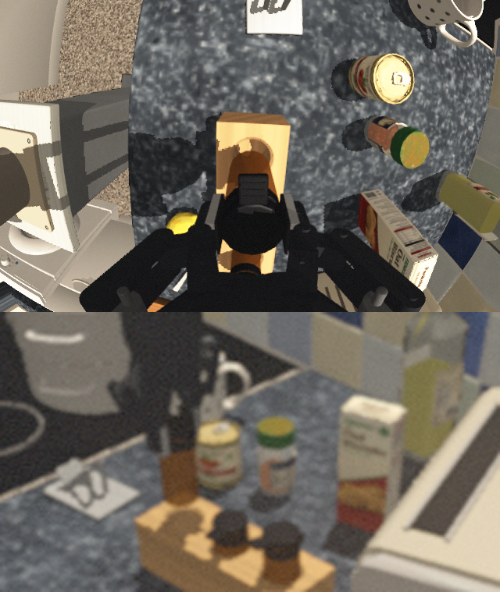

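Request:
{"name": "move_arm", "arguments": {"linear": [[-0.003,0,0],[-0.003,0.03,0],[-0.003,0.06,0],[-0.003,0.09,0],[-0.003,0.11,0],[-0.003,0.13,0],[-0.003,0.15,0],[-0.003,0.17,0]], "twist": [[0,0,-0.014],[0,0,-0.014],[0,0,-0.014],[0,0,-0.014],[0,0,-0.014],[0,0,-0.014],[0,0,-0.014],[0,0,-0.014]], "hand": [-1,-1,-1,-1,-1,-1,-1,-1]}}

```text
time: 12.38
tool_pos: [494.1, 150.1, 116.0]
tcp_rot: [-90.0, -1.5, 9.4]
ft_force: [-0.6, -0.5, -1.9]
finger_gap: 36.8
```

Request:
{"name": "move_arm", "arguments": {"linear": [[0,0.025,0],[0,0.05,0],[0,0.075,0],[0,0.095,0],[0,0.11,0],[0,0.12,0],[0,0.128,0],[0,0.136,0]], "twist": [[0,0,0],[0,0,0],[0,0,0],[0,0,0],[0,0,0],[0,0,0],[0,0,0],[0,0,0]], "hand": [-1,-1,-1,-1,-1,-1,-1,-1]}}

```text
time: 13.05
tool_pos: [495.3, 150.3, 75.2]
tcp_rot: [-90.0, -1.5, 9.4]
ft_force: [-0.5, -0.1, -2.4]
finger_gap: 36.7
```

Request:
{"name": "move_arm", "arguments": {"linear": [[0,0.004,0],[0,0.004,0],[0,0.004,0],[0,0.004,0],[0,0.004,0],[0,-0.1,0],[0,-0.2,0],[0,-0.32,0],[0,-0.42,-0.06],[0,-0.42,-0.2],[0,-0.42,-0.33],[0,-0.42,-0.33]], "twist": [[0,0,0],[0,0,0],[0,0,0],[0,0,0],[0,0,0],[0,0,0],[0,0,0],[0,0,0],[0,0,0],[0,0,0],[0,0,0],[0,0,0]], "hand": [0,0.5,1,1,1,1,1,1,1,0,-1,-1]}}

```text
time: 14.05
tool_pos: [509.7, 46.4, 202.5]
tcp_rot: [-90.2, -1.6, 9.2]
ft_force: [-0.5, 0.4, 0.6]
finger_gap: 52.0
```

```bash
python3 - <<'E'
from h import *
st=r.sense();g=st['tool_pos'];print(g,st['tcp_rot'],st['joint_pos'],st['ft_force'])
s=snap('wrist','w7');W=wcloud(s,st);np.save('pics/W_w7.npy',W);b=snap('top','t7');B=cloud(b)
cv2.imwrite('pics/w7.png',np.vstack([cv2.resize(s['frame'][:,:,::-1],(480,300)),cv2.resize(b['frame'][190:270,230:370,::-1],(480,274),interpolation=2)]))
for n,C in(('w',W),('t',B)):
  for nm,cx,cy in(('rest',493.3,148.5),('short',500.4,78.4),('tall',508,8.8)):
    D=C[(np.hypot(C[...,0]-cx,C[...,1]-cy)<17)&(C[...,2]>85)&(C[...,2]<140)]
    if len(D)<10:print(n,nm,len(D));continue
    A=np.c_[D[:,0]-cx,D[:,1]-cy,np.ones(len(D))];print(n,nm,len(D),np.linalg.lstsq(A,D[:,2],rcond=None)[0].round(3),np.median(D[:,2]))
# tall tab from top: points at z>110 
D=B[(np.hypot(B[...,0]-500,B[...,1]-9)<50)&(B[...,2]>112)&(B[...,2]<140)];print(D.min(0),D.max(0),D.mean(0));k=D[D[:,0]<484];print(k.mean(0),len(k),k.min(0),k.max(0))
E
```

```text
[509.69517296  46.35235256 202.50608688] [-90.15138286  -1.62766433   9.1593911 ] [ -0.63668004  -7.09133707 102.89236668   0.12880207  82.56929768
  -9.80876183] [-0.50268366  0.41628959  0.59974835]
w rest 1526 [8.00000e-03 8.00000e-03 1.04179e+02] 104.20425522720197
w short 1390 [8.0000e-03 5.0000e-03 1.0422e+02] 104.22357795219969
w tall 1185 [9.00000e-03 0.00000e+00 1.24181e+02] 124.19857870593873
t rest 0
t short 0
t tall 0Traceback (most recent call last):
  File "<stdin>", line 11, in <module>
    return umr_minimum(a, axis, None, out, keepdims, initial, where)
ValueError: zero-size array to reduction operation minimum which has no identity
```

View pics/w7.png

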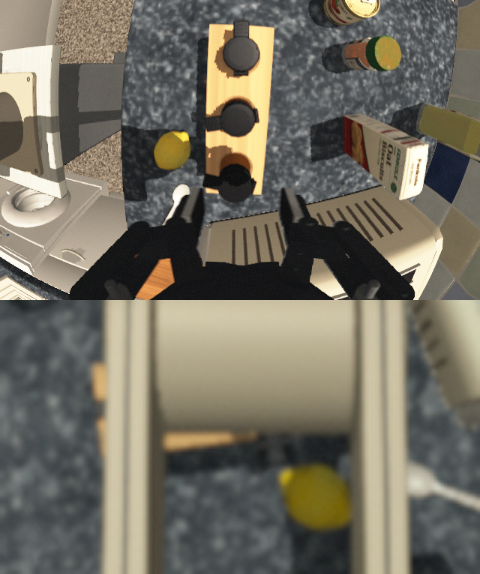

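```bash
python3 - <<'E'
from h import *
C=np.load('pics/W_w7.npy')
D=C[(np.hypot(C[...,0]-495,C[...,1]-9)<60)&(C[...,2]>116)&(C[...,2]<132)];print(len(D),D.min(0),D.max(0))
for x in range(455,535,5):
    k=D[abs(D[:,0]-x)<2.5]
    if len(k)>3:print(x,len(k),k[:,1].min().round(1),k[:,1].max().round(1),k[:,2].mean().round(1))
W0=np.load('pics/W_top.npy');D=W0[(np.hypot(W0[...,0]-495,W0[...,1]-9)<60)&(W0[...,2]>112)&(W0[...,2]<132)]
print('top0',D.min(0),D.max(0));k=D[D[:,0]<484];print(k.mean(0),len(k))
E
```

```text
1969 [473.90775818  -8.69586303 116.04740059] [527.47814735  29.28454346 126.3238993 ]
475 73 5.7 21.5 122.5
480 118 5.6 21.7 122.8
485 119 4.7 21.3 122.9
490 118 3.7 20.7 122.7
495 182 -3.5 25.2 123.4
500 236 -6.5 28.2 123.8
505 263 -7.3 28.8 123.8
510 271 -8.7 29.3 123.9
515 251 -8.2 28.7 123.9
520 210 -5.2 27.1 123.7
525 128 -2.1 23.9 123.3
top0 [473.51645219  -8.61310283 112.45329191] [531.83891299  26.94635299 129.69583898]
[477.9188502   12.17730586 124.59030974] 23
```

```bash
cat >> h.py <<'E'
RT=ori([.704,-.07,-.707],[-.1,-.995,0])
E
python3 - <<'E'
from h import *
to([410,22,230],RT)
g=r.sense();print(g['tool_pos'],g['finger_gap'])
E
```

```text
lin [-0.3368, -0.1045, -0.0417] twist [0.3345, 1.1003, -0.4432]
[508.51163663  50.63054095 201.35209646] 36.59276659021549
```

Request:
{"name": "move_arm", "arguments": {"linear": [[-0.1,-0.1,-0.01],[-0.2,-0.15,-0.02],[-0.33,-0.15,-0.04],[-0.33,-0.15,-0.04],[-0.33,-0.15,-0.04],[-0.33,-0.15,-0.04],[-0.33,-0.15,-0.04],[-0.33,-0.15,-0.04]], "twist": [[0.02,0.07,-0.03],[0.04,0.14,-0.06],[0.07,0.22,-0.09],[0.09,0.29,-0.12],[0.11,0.36,-0.15],[0.13,0.43,-0.18],[0.15,0.5,-0.2],[0.167,0.55,-0.222]], "hand": [-1,-1,-1,-1,-1,-1,-1,-1]}}

```text
time: 14.82
tool_pos: [415.5, 23.4, 243.4]
tcp_rot: [-67.6, -11.6, -42.5]
ft_force: [-36.7, 4.1, 9.3]
finger_gap: -0.0
```

```bash
python3 - <<'E'
from h import *
g=r.sense();print(g['tool_pos'],g['tcp_rot'],g['joint_pos'],g['ft_force'])
to([410,22,220],RT);to([434,17,134],RT)
E
```

```text
[415.47564075  23.40062833 243.44712328] [-67.6070835  -11.61653326 -42.50625882] [-17.75203099 -51.18526151 132.32459003  15.82556597  79.32928554
  22.19197732] [-36.74259684   4.11789697   9.26901451]
lin [-0.0258, 0.0629, -0.043] twist [0.1726, 0.5583, -0.2278]
lin [-0.0148, 0.3515, -0.1167] twist [0.1726, 0.5583, -0.2278]
```

```bash
cat > kin.py <<'E'
import numpy as np
from scipy.optimize import least_squares
from scipy.spatial.transform import Rotation as Rn
S=[([63.802,7.515,85.330,0,87.262,-4.892],[217.73,558.50,230.24],[-89.99,.106,68.694]),
([30.372,-1.1735,87.227,-.0178,94.082,18.353],[446.876,321.105,298.956],[-90.06,.1234,12.018]),
([48.7347,35.4283,67.0706,-35.0452,106.6417,37.804],[492.9255,335.096,182.19],[-135.264,.0609,9.554]),
([53.4867,30.6075,76.8994,-31.8425,104.3449,44.8413],[418.506,337.975,151.413],[-134.7,-.3,9.7]),
([-.6367,-7.0913,102.8924,.1288,82.5693,-9.8088],[509.695,46.352,202.506],[-90.151,-1.628,9.159]),
([-17.752,-51.185,132.3246,15.8256,79.3293,22.192],[415.476,23.4,243.447],[-67.607,-11.617,-42.506])]
rz=lambda q:Rn.from_euler('z',q,degrees=True);ry=lambda q:Rn.from_euler('y',q,degrees=True)
def fk(q,p,s4=1,s6=1):
    a1,d1,L1,a3,L2,Lt=p
    R=rz(q[0]);x=R.apply([a1,0,d1]);R=R*ry(q[1]);x=x+R.apply([0,0,L1]);R=R*ry(q[2])
    x=x+R.apply([a3,0,L2]);R=R*rz(s4*q[3])*ry(q[4])*rz(s6*q[5]);x=x+R.apply([0,0,Lt]);return x,R
p0=[0,150,400,0,400,250]
def fit(s4):
    return least_squares(lambda p:np.concatenate([fk(q,p,s4)[0]-t for q,t,_ in S]),p0)
f=fit(1)
if f.cost>200:f=fit(-1)
p=f.x
if __name__=='__main__':
    print(fit(1).cost,fit(1).x.round(1),fit(-1).cost,fit(-1).x.round(1))
    for q,t,e in S:
        x,R=fk(q,p);Rm=Rn.from_euler('xyz',e,degrees=True);print((x-t).round(1),R.apply([0,0,1]).round(3),Rm.apply([0,1,0]).round(3),Rm.as_matrix()[:,0].round(3),R.as_matrix().round(2)[:,:2].T.tolist())
E
python3 kin.py
```

```text
6657.864472848144 [ 33.3 324.4 343.8 101.6 518.  305.2] 15812.232899556595 [ 348.2  383.8  105.   480.   183.5 -257.4]
[ 12.7 -90.2  26.5] [-0.001 -0.002 -1.   ] [-0.001 -0.002 -1.   ] [ 0.363  0.932 -0.002] [[-0.36, -0.93, 0.0], [-0.93, 0.36, 0.0]]
[ 38.6 -36.5 -19. ] [-0.002 -0.001 -1.   ] [-0.002 -0.001 -1.   ] [ 0.978  0.208 -0.002] [[-0.98, -0.21, 0.0], [-0.21, 0.98, -0.0]]
[-203.6  209.3  -40. ] [ 0.117 -0.701 -0.704] [ 0.117 -0.701 -0.704] [ 0.986  0.166 -0.001] [[-0.99, -0.17, 0.0], [-0.12, 0.69, -0.71]]
[-192.9  187.8   -7.4] [ 0.123 -0.693 -0.71 ] [ 0.122 -0.693 -0.711] [0.986 0.168 0.005] [[-0.99, -0.17, -0.01], [-0.12, 0.7, -0.7]]
[-47.8 -52.1  46.7] [ 0.028  0.002 -1.   ] [ 0.028  0.002 -1.   ] [0.987 0.159 0.028] [[-0.99, -0.16, -0.03], [-0.16, 0.99, -0.0]]
[ -20.3 -222.4   -6.7] [ 0.395  0.155 -0.906] [ 0.395  0.155 -0.906] [ 0.722 -0.662  0.201] [[-0.72, 0.66, -0.2], [0.57, 0.73, 0.37]]
```

```bash
cat > kin2.py <<'E'
from kin import *
from scipy.spatial.transform import Rotation as Rn
def frames(q):
    R=[Rn.identity(),rz(q[0])];R.append(R[-1]*ry(q[1]));R.append(R[-1]*ry(q[2]));R.append(R[-1]*rz(q[3]));R.append(R[-1]*ry(q[4]));R.append(R[-1]*rz(q[5]));return [r.as_matrix() for r in R]
# params: base d1(z),a1(x after j1), L1 (z after j2), a3,L2 (x,z after j3), w4 x (after j4), after j5 x,z
def rowm(q):
    F=frames(q);return np.column_stack([F[0][:,2],F[1][:,0],F[2][:,2],F[3][:,0],F[3][:,2],F[4][:,0],F[5][:,0],F[5][:,2]])
A=np.vstack([rowm(q) for q,_,_ in S]);b=np.concatenate([t for _,t,_ in S])
P,res,rk,sv=np.linalg.lstsq(A,b,rcond=1e-6)
def fk2(q):return rowm(q)@P,frames(q)[6]
lo=np.array([-169.4,-51.1,1.3,-76.6,0.2,-152]);hi=np.array([169,129,143,256,156,152])
def ik(pos,R,q0):
    D=R@np.array([[-1,0,0],[0,0,1],[0,1,0]]).T if 0 else np.column_stack([-R[:,0],-R[:,2]*-1*-1 if 0 else -np.cross(R[:,0],R[:,1])*-1,R[:,1]])
    def f(q):
        x,Rr=fk2(q);return np.concatenate([(x-pos)/10,10*(Rr-D).ravel()])
    s=least_squares(f,q0,bounds=(lo,hi));x,Rr=fk2(s.x);return s.x.round(1),np.linalg.norm(x-pos).round(1),np.degrees(Rn.from_matrix(Rr.T@D).magnitude()).round(1)
if __name__=='__main__':
    print(P.round(1),rk,(A@P-b).reshape(-1,3).round(1).tolist())
    from h import ori
    for ang in(30,45,60,70):
      c,s_=np.cos(np.radians(ang)),np.sin(np.radians(ang))
      for pos in([440,17,130],[474,13,98],[494,12,140],[526,10,133]):
        for sg in(-1,1):
          print(ang,pos,sg,ik(np.array(pos,float),ori([c*.995,-.1*c,-s_],[.1*sg,.995*sg,0]),[0,-20,110,5,80,-80*sg]))
E
python3 kin2.py
```

```text
[325.1 -65.5 370.9 106.3 723.1 -50.  106.1 374.4] 8 [[45.2, -24.0, -3.7], [23.6, -45.5, 16.5], [9.3, -5.0, 7.7], [13.2, -8.8, 0.8], [-2.7, -51.2, -15.6], [-14.2, -55.2, -5.7]]
30 [440, 17, 130] -1 (array([ 34.7, -44.6, 143. , -44.8,  66.3, 152. ]), np.float64(21.2), np.float64(24.1))
30 [440, 17, 130] 1 (array([ 39.9, -39.7, 143. , -52.7,  68.2, -15.9]), np.float64(21.2), np.float64(23.9))
30 [474, 13, 98] -1 (array([ 30.8, -40.4, 143. , -45.6,  58.1, 152. ]), np.float64(18.9), np.float64(21.8))
30 [474, 13, 98] 1 (array([ 37.5, -33.8, 143. , -57.5,  60.8, -10.7]), np.float64(18.8), np.float64(21.3))
30 [494, 12, 140] -1 (array([ 28.1, -46.1, 143. , -43.4,  57.2, 146.6]), np.float64(16.3), np.float64(18.5))
30 [494, 12, 140] 1 (array([ 28.1, -46.1, 143. , -43.4,  57.2, -33.4]), np.float64(16.3), np.float64(18.5))
30 [526, 10, 133] -1 (array([ 23.9, -45.3, 143. , -41.6,  50.4, 143.1]), np.float64(13.6), np.float64(15.3))
30 [526, 10, 133] 1 (array([ 23.9, -45.3, 143. , -41.6,  50.4, -36.9]), np.float64(13.6), np.float64(15.3))
45 [440, 17, 130] -1 (array([ 22.5, -51.1, 143. , -27.2,  
[... 1797 characters left out ...]
133.1,  -4.1,  67.7, -78. ]), np.float64(0.0), np.float64(0.0))
70 [474, 13, 98] -1 (array([  4.2, -31.8, 129.7,  -3.8,  62.5, 101.2]), np.float64(0.0), np.float64(0.0))
70 [474, 13, 98] 1 (array([  4.2, -31.8, 129.7,  -3.8,  62.5, -78.8]), np.float64(0.0), np.float64(0.0))
70 [494, 12, 140] -1 (array([  3.8, -29.5, 124.6,  -3.6,  65.2, 100.5]), np.float64(0.0), np.float64(0.0))
70 [494, 12, 140] 1 (array([  3.8, -29.5, 124.6,  -3.6,  65.2, -79.5]), np.float64(0.0), np.float64(0.0))
70 [526, 10, 133] -1 (array([  3.3, -23.2, 120.3,  -3.4,  63.1, 100. ]), np.float64(0.0), np.float64(0.0))
70 [526, 10, 133] 1 (array([  3.3, -23.2, 120.3,  -3.4,  63.1, -80. ]), np.float64(0.0), np.float64(0.0))
```

```bash
sed -i 's/F\[1\]\[:,0\],F\[2\]/F[1][:,0],F[1][:,1],F[2]/' kin2.py; sed -i 's/in(30,45,60,70)/in(45,55,62)/; s/for sg in(-1,1)/for sg in(-1,)/; s/\[440,17,130\]/[450,15,140]/' kin2.py; python3 kin2.py
```

```text
[318.1   0.   51.2 369.1  61.6 553.4   0.   -0.  364.8] 9 [[-0.0, 0.0, -0.0], [0.0, -0.0, -0.0], [-0.0, -0.0, 0.0], [0.0, 0.0, 0.0], [0.0, 0.0, 0.0], [-0.0, 0.0, 0.0]]
45 [450, 15, 140] -1 (array([  2.3, -47.5, 143. , -10.3,  53.5, 103.5]), np.float64(12.7), np.float64(13.3))
45 [474, 13, 98] -1 (array([  1.8, -37.9, 143. , -11.9,  43. , 105.6]), np.float64(12.2), np.float64(12.4))
45 [494, 12, 140] -1 (array([ -0.5, -43.3, 143. ,  -7.7,  43.5,  99.9]), np.float64(7.8), np.float64(7.9))
45 [526, 10, 133] -1 (array([ -2. , -38.6, 143. ,  -6.1,  34.7,  97.9]), np.float64(4.2), np.float64(4.0))
55 [450, 15, 140] -1 (array([ -2.2, -48.4, 143. ,  -3.5,  55.4,  95.1]), np.float64(4.7), np.float64(4.9))
55 [474, 13, 98] -1 (array([ -2.6, -39.1, 143. ,  -3.6,  45.3,  95.3]), np.float64(4.0), np.float64(4.1))
55 [494, 12, 140] -1 (array([ -3.7, -43.5, 142.4,  -1.6,  46.1,  92.8]), np.float64(0.0), np.float64(0.0))
55 [526, 10, 133] -1 (array([ -3.7, -34.2, 138. ,  -1.8,  41.3,  93. ]), np.float64(0.0), np.float64(0.0))
62 [450, 15, 140] -1 (array([ -3.9, -46.9, 141.7,  -1. ,  57.2,  92.1]), np.float64(0.0), np.float64(0.0))
62 [474, 13, 98] -1 (array([ -4. , -36.9, 140.8,  -1.1,  48.1,  92.3]), np.float64(0.0), np.float64(0.0))
62 [494, 12, 140] -1 (array([ -3.9, -35.3, 135.4,  -1.1,  52. ,  92.3]), np.float64(0.0), np.float64(0.0))
62 [526, 10, 133] -1 (array([ -3.9, -27.5, 131.1,  -1.2,  48.4,  92.4]), np.float64(0.0), np.float64(0.0))
```

```bash
cat >> h.py <<'E'
RT=ori([.407*.995,-.407*.1,-.914],[-.1,-.995,0])
E
python3 - <<'E'
from h import *
from kin2 import ik
q0=r.sense()['joint_pos'].clip(-51,150)
for p in([470,16,210],[450,16,170],[444,16,148],[468.4,13.5,93.5],[468,13.5,104],[478.8,12.5,130],[488.8,12,140],[501,11,147.5],[526,9,137]):
    s=ik(np.array(p,float),RT,q0);print(p,s)
to([470,16,210],RT);to([470,16,210])
E
```

```text
[470, 16, 210] (array([ -3.6, -39.3, 129.2,  -0.9,  66.1,  92.3]), np.float64(0.0), np.float64(0.0))
[450, 16, 170] (array([ -3.9, -42.8, 135.3,  -0.8,  63.5,  92.1]), np.float64(0.0), np.float64(0.0))
[444, 16, 148] (array([ -4. , -43.3, 137.9,  -0.8,  61.5,  92. ]), np.float64(0.0), np.float64(0.0))
[468.4, 13.5, 93.5] (array([ -4.1, -33.1, 137.9,  -0.9,  51.2,  92. ]), np.float64(0.0), np.float64(0.0))
[468, 13.5, 104] (array([ -4.1, -34.2, 137.4,  -0.8,  52.8,  92. ]), np.float64(0.0), np.float64(0.0))
[478.8, 12.5, 130] (array([ -4.1, -33.6, 134.2,  -0.8,  55.4,  91.9]), np.float64(0.0), np.float64(0.0))
[488.8, 12, 140] (array([ -4.1, -32. , 132.1,  -0.8,  55.9,  91.9]), np.float64(0.0), np.float64(0.0))
[501, 11, 147.5] (array([ -4.1, -29.8, 129.9,  -0.8,  55.9,  91.9]), np.float64(0.0), np.float64(0.0))
[526, 9, 137] (array([ -4.2, -23.9, 127. ,  -0.8,  52.9,  91.9]), np.float64(0.0), np.float64(0.0))
lin [0.1251, 0.1689, 0.0436] twist [-0.0434, 0.5887, -0.1222]
lin [0.1251, 0.1689, 0.0436] twist [0.0, 0.0, 0.0]
```

Request:
{"name": "move_arm", "arguments": {"linear": [[0.06,0.08,0.02],[0.125,0.169,0.044],[0.125,0.169,0.044],[0.125,0.169,0.044],[0.125,0.169,0.044],[0.125,0.169,0.044],[0.125,0.169,0.044],[0.125,0.169,0.044],[0.125,0.169,0.044],[0.125,0.169,0.044],[0.125,0.169,0.044]], "twist": [[0,0,0],[0,0.06,-0.01],[-0.01,0.13,-0.03],[-0.015,0.2,-0.04],[-0.02,0.27,-0.05],[-0.025,0.34,-0.07],[-0.03,0.41,-0.085],[-0.035,0.48,-0.1],[-0.04,0.55,-0.115],[-0.043,0.589,-0.122],[-0.043,0.589,-0.122]], "hand": [-1,-1,-1,-1,-1,-1,-1,-1,-1,-1,-1]}}

```text
time: 15.73
tool_pos: [469.9, 17.9, 209.8]
tcp_rot: [-66.0, 0.1, -95.8]
ft_force: [0.2, -0.4, 0.3]
finger_gap: -0.2
```

```bash
python3 - <<'E'
from h import *
g=r.sense();print(g['tool_pos'],g['tcp_rot'],g['joint_pos'],g['ft_force'],g['finger_gap'])
to([444,16,170],RT);to([444,16,148],RT);to([468.4,13.5,93.5],RT)
s=snap('wrist','w8');W=wcloud(s,g);cv2.imwrite('pics/w8.png',s['frame'][:,:,::-1])
D=W[(np.hypot(W[...,0]-495,W[...,1]-9)<60)&(W[...,2]>114)&(W[...,2]<132)];print(len(D),D.min(0),D.max(0))
for x in range(465,535,5):
    k=D[abs(D[:,0]-x)<2.5]
    if len(k)>3:print(x,len(k),k[:,1].min().round(1),k[:,1].max().round(1),k[:,2].mean().round(1))
E
```

```text
[469.89153211  17.94387185 209.83324497] [-66.01122992   0.11820031 -95.75845525] [ -3.40070175 -39.28779405 129.1895727   -0.93000219  66.12615886
  92.57871628] [ 0.17356966 -0.36216294  0.28377421] -0.2127836660364832
lin [0.0154, 0.0866, -0.1318] twist [0.0002, -0.0007, -0.0011]
lin [0.0155, 0.1536, -0.1616] twist [0.0002, -0.0007, -0.0011]
lin [0.016, 0.3528, -0.1608] twist [0.0002, -0.0007, -0.0011]
2075 [474.11246987  -8.45315278 114.00658092] [531.39121853  28.41504513 126.69611522]
475 73 5.4 21.1 122.8
480 123 5.0 20.8 123.3
485 126 4.5 20.3 123.2
490 126 0.7 19.8 122.9
495 189 -4.7 23.9 123.9
500 248 -6.8 27.4 124.2
505 276 -8.3 27.9 124.2
510 277 -8.5 28.4 124.2
515 260 -8.2 27.1 124.2
520 223 -6.4 25.8 124.1
525 130 -0.9 21.2 123.7
530 24 0.4 15.8 115.5
```

View pics/w8.png

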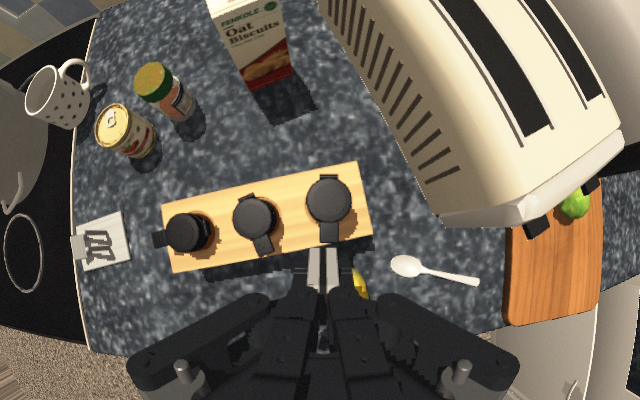

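Request:
{"name": "move_arm", "arguments": {"linear": [[0.015,0.04,-0.07],[0.015,0.087,-0.132],[0.015,0.12,-0.15],[0.015,0.154,-0.162],[0.015,0.154,-0.162],[0.015,0.154,-0.162],[0.015,0.22,-0.162],[0.015,0.29,-0.161],[0.015,0.353,-0.161],[0.015,0.353,-0.161],[0.015,0.353,-0.161]], "twist": [[0,0,0],[0,0,0],[0,0,0],[0,0,0],[0,0,0],[0,0,0],[0,0,0],[0,0,0],[0,0,0],[0,0,0],[0,0,0]], "hand": [-1,-1,-1,-1,-1,-1,-1,-1,-1,-1,-1]}}

```text
time: 16.7
tool_pos: [468.1, 13.5, 93.2]
tcp_rot: [-66.1, 0.0, -95.5]
ft_force: [0.2, -0.3, -0.4]
finger_gap: -0.1
```

```bash
python3 - <<'E'
from h import *
g=r.sense();print(g['tool_pos'],g['ft_force'])
for p in([468.4,13.5,104],[472,13,117],[478.8,12.5,130],[488.8,12,140],[501,11,147.5],[512,10,145],[520,9,140],[527,9,137]):to(p,RT)
E
```

```text
[468.10389822  13.51451272  93.16170656] [ 0.20293709 -0.29348456 -0.35725165]
lin [-0.0001, -0.0326, 0.0155] twist [0.0015, 0.0022, -0.0015]
lin [0.0004, -0.0674, 0.0441] twist [0.0015, 0.0022, -0.0015]
lin [-0.0001, -0.0978, 0.0824] twist [0.0015, 0.0022, -0.0015]
lin [-0.0017, -0.1148, 0.1264] twist [0.0015, 0.0022, -0.0015]
lin [-0.0023, -0.1211, 0.1738] twist [0.0015, 0.0022, -0.0015]
lin [-0.0025, -0.0986, 0.2041] twist [0.0015, 0.0022, -0.0015]
lin [-0.0017, -0.0725, 0.222] twist [0.0015, 0.0022, -0.0015]
lin [-0.004, -0.054, 0.2391] twist [0.0015, 0.0022, -0.0015]
```

First part of the arc, slowly.

Request:
{"name": "move_arm", "arguments": {"linear": [[0,-0.016,0.008],[0,-0.033,0.0155],[0,-0.05,0.03],[0,-0.067,0.044],[0,-0.082,0.063],[0,-0.098,0.082],[0,-0.106,0.104],[-0.001,-0.115,0.126],[-0.001,-0.115,0.126]], "twist": [[0,0,0],[0,0,0],[0,0,0],[0,0,0],[0,0,0],[0,0,0],[0,0,0],[0,0,0],[0,0,0]], "hand": [-1,-1,-1,-1,-1,-1,-1,-1,-1]}}

```text
time: 17.45
tool_pos: [490.3, 11.7, 141.9]
tcp_rot: [-66.0, 0.0, -95.5]
ft_force: [0.3, -0.2, 0.5]
finger_gap: 0.2
```

```bash
python3 - <<'E'
from h import *
g=r.sense();print(g['tool_pos'],g['ft_force'])
for p in([501,11,147.5],[512,10,145],[520,9,140],[527,9,137]):to(p,RT)
s=snap('wrist','w9');W=wcloud(s,g)
h=s['frame'].max(2)
D=W[(W[...,0]>485)&(W[...,0]<560)&(abs(W[...,1]-9)<26)&(W[...,2]>114)&(W[...,2]<190)&(h<90)];print(len(D))
for x in range(485,545,5):
    k=D[abs(D[:,0]-x)<2.5]
    if len(k)>3:print(x,len(k),k[:,1].min().round(1),k[:,1].max().round(1),k[:,2].min().round(1),k[:,2].max().round(1))
cv2.imwrite('pics/w9.png',cv2.resize(s['frame'][130:330,200:440,::-1],(600,500)))
E
```

```text
[490.32131967  11.65259166 141.88720137] [ 0.28015686 -0.22334783  0.5437176 ]
lin [-0.0013, -0.0026, 0.0402] twist [-0.0001, 0.0021, -0.0015]
lin [-0.0015, 0.02, 0.0704] twist [-0.0001, 0.0021, -0.0015]
lin [-0.0007, 0.0462, 0.0882] twist [-0.0001, 0.0021, -0.0015]
lin [-0.0029, 0.0647, 0.1053] twist [-0.0001, 0.0021, -0.0015]
4194
485 280 -0.9 26.3 158.5 187.0
490 393 -1.1 25.6 150.4 172.3
495 143 3.6 24.6 149.8 161.5
500 333 3.0 19.0 153.6 159.2
505 377 -4.6 21.2 134.7 157.6
510 539 -8.0 25.7 133.7 152.3
515 587 -9.0 26.7 131.7 147.7
520 560 -9.3 26.7 133.4 142.7
525 488 -9.3 26.7 127.9 138.3
530 372 -7.3 25.7 123.2 133.1
535 122 -0.4 21.6 121.2 127.0
```

View pics/w9.png

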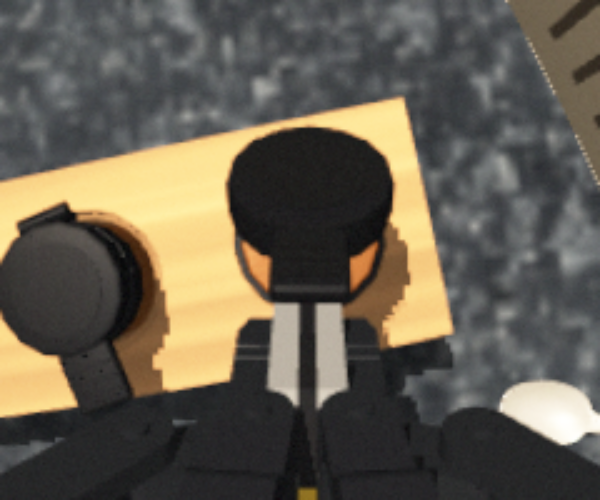

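Request:
{"name": "move_arm", "arguments": {"linear": [[0,0,0.02],[-0.001,-0.002,0.04],[-0.001,0.008,0.055],[-0.001,0.02,0.07],[-0.001,0.033,0.08],[-0.001,0.046,0.088],[-0.002,0.055,0.097],[-0.003,0.065,0.108],[-0.003,0.065,0.108],[-0.003,0.065,0.108]], "twist": [[0,0,0],[0,0,0],[0,0,0],[0,0,0],[0,0,0],[0,0,0],[0,0,0],[0,0,0],[0,0,0],[0,0,0]], "hand": [-1,-1,-1,-1,-1,-1,-1,-1,-1,-1]}}

```text
time: 18.33
tool_pos: [527.0, 9.0, 135.8]
tcp_rot: [-66.1, 0.0, -95.5]
ft_force: [-0.1, -0.4, -1.7]
finger_gap: -0.0
```

Request:
{"name": "move_arm", "arguments": {"linear": [[0,-0.02,-0.045],[0,-0.06,-0.11],[0,-0.12,-0.14],[0,-0.2,-0.16],[0,-0.29,-0.163],[0,-0.29,-0.163],[0,-0.29,-0.163],[0,-0.29,-0.163]], "twist": [[0,0,0],[0,0,0],[0,0,0],[0,0,0],[0,0,0],[0,0,0],[0,0,0],[0,0,0]], "hand": [-1,-1,-1,-1,-1,-1,-1,-1]}}

```text
time: 19.0
tool_pos: [447.1, 16.7, 194.5]
tcp_rot: [-66.2, 0.0, -95.5]
ft_force: [0.2, 0.3, -0.3]
finger_gap: 0.3
```

```bash
python3 - <<'E'
from h import *
g=r.sense();print(g['time'],g['tool_pos'],g['ft_force'],abs(g['qd']).max())
s=snap('wrist','w10');W=wcloud(s,g)
for nm,cx,cy in(('rest',493.3,148.5),('short',500.4,78.4)):
    D=W[(np.hypot(W[...,0]-cx,W[...,1]-cy)<17)&(W[...,2]>85)&(W[...,2]<140)];A=np.c_[D[:,0]-cx,D[:,1]-cy,np.ones(len(D))];print(nm,len(D),np.linalg.lstsq(A,D[:,2],rcond=None)[0].round(3))
D=W[(W[...,0]>485)&(W[...,0]<570)&(abs(W[...,1]-9)<26)&(W[...,2]>90)&(W[...,2]<190)&(s['frame'].max(2)<90)];print(len(D))
for z in range(95,175,6):
    k=D[abs(D[:,2]-z)<3]
    if len(k)>3:print(z,len(k),np.percentile(k[:,0],[5,50,95]).round(1))
cv2.imwrite('pics/w10.png',s['frame'][:,:,::-1])
E
```

```text
19.0 [447.10502398  16.66013875 194.49382697] [ 0.23796791  0.27343071 -0.34364533] 1.3431638345359784
rest 986 [3.20000e-02 5.60000e-02 1.03975e+02]
short 1232 [2.50000e-02 3.40000e-02 1.04099e+02]
2066
95 10 [491.1 492.3 495.7]
101 19 [489.8 490.3 493.2]
107 47 [489.9 492.6 507.3]
113 169 [490.7 526.7 529.8]
119 67 [529.1 530.8 533.4]
125 159 [527.3 531.5 535.1]
131 238 [528.7 533.6 542. ]
137 437 [530.5 536.1 546.3]
143 435 [536.9 540.9 547.4]
149 176 [539.1 545.3 547.1]
155 131 [546.7 548.1 549.5]
161 171 [548.7 550.8 554.2]
```

View pics/w10.png

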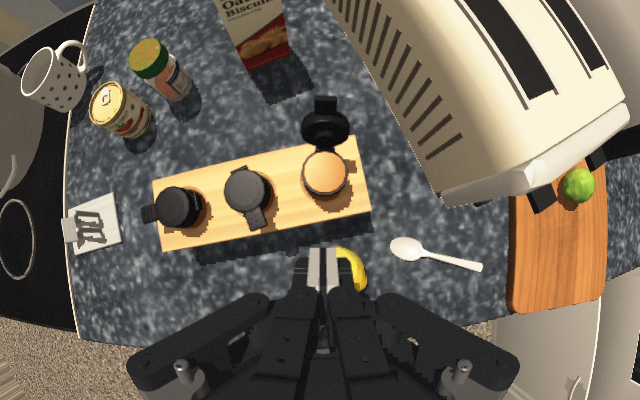

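```bash
python3 -c "
from bench import r
print(r.hand_in())"
```

```text
the job is handed in; nothing more can be done
None
```

I handed the job in at about 19 s; my last checks show every goal met, though the hand-in gives no verdict.

- **Tube from the rest:** I lifted it out, stood it on the bare worktop and let go. I then pressed its cap shut at about 21 N and put the tube into the empty well. Its shut cap sits at 104 mm, the height of the short tube beside it, so it is fully down.
- **Tall tube:** I raised the thumb tab with the closed fingertips. The cap now stands past upright, about 1.8 to 1.9 rad, and the tube is still in its well.
- **Other short tube and bystanders:** The short tube's cap is shut. In the last picture the lemon, lime, tin and teaspoon look undisturbed, though I did not measure their positions.
- **Arm:** It is clear of everything, with wrist force near zero.

**Checks that disagreed or gave cause for doubt:**
- **Joint limit:** While turning the tool before opening the tall cap, joint 2 reached its lower limit. It read -51.185 degrees against a range of -51.17, with about 37 N on the wrist. I moved off at once and used a steeper approach, but I can't tell whether the judge counts it as passing the range.
- **Cap tilt:** The last oblique wrist picture gave the two shut caps a slope of 0.03 to 0.06. An earlier straight-down picture gave under 0.01 for both, so I put the difference down to camera calibration. Either value is under 0.1 rad.

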